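# Fill a kit tube and index it at the capping notch

## Robot

A 6-joint arm with a two-finger parallel gripper is mounted at the origin on the work surface. World frame = base frame: x ahead of the robot, y to its left, z up, the work surface at z = 0. Lengths are in mm, angles in rad, forces in N, time in s.
With the tool pointing down it reaches from about 275 to 850 mm from the base axis. Payload 19 kg.
Tool frame: the origin (TCP) lies midway between the tips of the shut fingers; the grasp point (between the pads) lies 19 mm behind it; z points along the fingers, y is the direction in which the jaws open and shut (so a half turn about z gives the same grasp; the last joint's range is limited). The gripper opens to 85 mm and grips with 20 to 120 N. Pads are 22 mm wide; open, the fingers measure 114 mm over their backs; the gripper's body (76 mm by 85 mm) begins 54 mm behind the grasp point. The pads swing forward as they close: fully open they stand 13 mm farther back than shut.
Start: joints at [1.127, 0.15, 1.437, -0, 1.554, -0.134], TCP at [175.303, 547.594, 231.267] pointing down, gripper open.
Joint ranges: [-2.8, 2.8], [-0.68, 2.1], [0.12, 2.68], [-1.39, 4.53], [0.16, 2.79], [-2.81, 2.81]. Speed limits (rad/s): [1.89, 1.89, 2.22, 3.01, 3.01, 3.01].

## Interface

Orientations are given as a unit quaternion [w, x, y, z].
In Python, from workcell import manip, vision gives the robot as it stands. The module is installed in compiled form; this text tells all that it offers.
- The arm moves only by the tool move_arm, never from a script. Its argument "deltas" is one flat list of numbers, 7 for each row, row after row: the shift along the tool's x, y, z in mm, then the turn, a rotation vector about the tool's x, y, z in rad, then the closure, from 0 (fully open) to 1 (shut). In form: [tx, ty, tz, ax, ay, az, hand, tx, ty, tz, ax, ay, az, hand, ...]. A call has 1 to 12 rows; each row shifts and turns the pose as measured when the row begins, along the tool's axes as they then stand; what a row does not reach is not made up. A row lasts 1/10 s, in which the tool goes at most 50 mm and 8.59 degrees, less where a joint would pass 70% of its speed; a pose out of reach is approached as far as the arm can. A call is refused whole if a number of a shift passes 50 or a number of a turn 0.15, either way. A call with a gripper value outside its range is refused whole. The fingers move at their own pace and stop on an object; the grip force is fixed at half the most. Time passes only in rows, so rows that do not move let the fingers close. It gives the time, the measured TCP pose, the force and the opening at its end, in the units of the state.
- manip.get_obs(): the state, without advancing time (a new reading comes with each control period).
- vision.camera(name): name is "scene" or "side" or "wrist"; returns the picture (420x560x3 uint8, red, green, blue); there is no depth.
- vision.get_calibration(name): a dict with "intrinsics" (3x3 intrinsics, pixels), "rvec" (rotation vector, rad) and "tvec" (3), from world to camera coordinates, as OpenCV has them. Camera axes: x right, y down, z forward; pixel columns grow to the right and rows downward; lengths in mm; the calibration is good to about 2 mm. A picture is of the moment at which its call begins: read the wrist's pose just before it. get_calibration takes no time and is no camera call; for the wrist camera it gives the pose at the moment of the call.
- manip.close_job(): hands the job in, once; it reports no verdict.
The state is a dict: "clock": time; "joint_positions": joint angles; "dq": joint speeds; "joint_efforts": joint torques, N m; "position": TCP position; "tool_rot": TCP orientation; "contact_force": force on the tool from outside, world axes, zero at the start; "torque": the same for the moment, N m; "grip_width": finger opening in mm.
Only numpy, scipy, OpenCV 4.12 (cv2) and the standard library are available. Lean on these libraries where they do the work, as an engineer would, in place of code of your own. Each camera call takes 0.05 s, during which the arm holds its last target.

## Task

Pick up the orange scoop and pour all four steel caster balls through the yellow funnel into the clear tube, then stand the empty scoop upright back on the table, clear of the slide, and let go of it. Then take the sliding carriage by its blue grip post and slide it along its rods towards the red pointers until it clicks into the ball detent, where its white mark lines up with the red pointers, without running on past that notch. Finish while still holding the blue post, with the carriage at rest in the notch, so that a clubmate can cap the tube; leave the phone, power bank, cogwheel and screwdriver where they are.

Things in the scene. Friction and masses are not known exactly. Their poses are not given: they have to be found in the camera images.
- scoop_grip (a point): Centre of the black square grip post (18 x 18 mm, 50 mm tall, faces along the scoop's x and y) on top of the loose orange scoop; post foot 28 mm below this point, top 22 mm above. x axis: towards the open spout end; z up. 82 mm above the table when the scoop stands on it. Scoop 0.08 to 0.17 kg plus 67 g of balls, balanced under the post.
- scoop_spout (a point): Middle of the scoop's pouring edge (front end of its inner floor), 60 mm ahead of the post's axis along the scoop's x and 60 mm below scoop_grip; same axes. The floor slopes down to the closed rear by 8 degrees, so the balls stay in while it is level; they begin to roll out when the spout is tipped some 20 to 25 degrees down and are all out by 50 degrees. Tip slowly.
- scoop: The orange scoop: an open channel from 49 mm behind to 60 mm ahead of the post's axis, 50 mm wide, 54 mm tall, with a bridge that carries the post. Origin on its underside below the post, x towards the spout, z up.
- station: The filling slide, fixed to the table: a plywood board 150 x 420 x 12 mm with two steel rods along its y axis, 34 mm above the table. Origin at the centre of the board's underside; z up. The carriage slides along this y.
- carriage (a joint): Position in m of the sliding carriage along the station's +y, 0 to 0.175; it starts at 0 to 0.05 and slides with about 1 N of friction. The carriage is an aluminium plate on the rods (72 mm wide, 195 mm long, top 50 mm above the table) that carries the tube, the funnel and the blue post.
- notch (a joint): The value of joint carriage, in m, at which the carriage sits in the detent notch (0.10 to 0.15, differs each run, does not move). The spring ball meets a rib 12 mm before the notch, needs about 5 N to climb it, passes its crest 6 mm before and snaps in; an equal rib stands beyond, its crest 6 mm past the notch.
- carriage_grip (a point): Grasp point on the upright blue square post (18 x 18 mm, faces along the station's x and y) of the carriage, 115 mm above the table; the post's top is 20 mm above this point and it stands on the plate 65 mm below. 125 mm from the tube's axis, on the station's -y side of it. Axes as the station's.
- carriage_mark (a point): Point at the white line across the carriage plate, on the plate's top; axes as the station's.
- notch_mark (a point): Point midway between the two red pointers of the red detent block that lies across the board, at the height of carriage_mark; axes as the station's. In the notch, carriage_mark coincides with it.
- funnel_mouth (a point): Centre of the funnel's rim, 174 mm above the table. The yellow funnel is 101 mm across inside, 108 mm outside: an upright collar 20 mm deep, then a 50 degree cone down 38 mm to the tube's mouth. It is fixed on the tube and moves with the carriage.
- tube_floor (a point): Centre of the inner floor of the clear tube (36 mm inner diameter, 62 mm deep up to the funnel), straight below funnel_mouth, 54 mm above the table.
- ball0_center (a point): Centre of a loose steel ball, 16 mm diameter, 17 g; it starts in the rear of the scoop.
- ball1_center (a point): Centre of a loose steel ball, 16 mm diameter, 17 g; it starts in the rear of the scoop.
- ball2_center (a point): Centre of a loose steel ball, 16 mm diameter, 17 g; it starts in the rear of the scoop.
- ball3_center (a point): Centre of a loose steel ball, 16 mm diameter, 17 g; it starts in the rear of the scoop.
- phone: Bystander: black phone lying flat, 150 x 72 x 9 mm; origin under its centre.
- powerbank: Bystander: black bar-shaped power bank 100 x 26 x 24 mm lying along its x; origin under its centre.
- cogwheel: Bystander: black toothed wheel 69 mm across, 14 mm tall at its hub, lying flat; origin under its centre.
- driver: Bystander: screwdriver 170 mm long with a red handle 26 mm thick, lying along its x; origin under its middle.
Things that resemble listed ones, but are neither listed nor needed, are in the scene too. Of the things like the scoop, leave any that is purple or turquoise; of the rest the smaller one is meant.

How it is judged (in metres and radians):
On the way, in this order (a step that is already met when the one before it is completed fails the run):
1. all four balls are in the tube (z of ball0_center in the frame of tube_floor between 0 and 0.064 m and horizontal distance between each of ball0_center, ball1_center, ball2_center, ball3_center and tube_floor below 0.014 m and z of ball1_center in the frame of tube_floor between 0 and 0.064 m and z of ball2_center in the frame of tube_floor between 0 and 0.064 m and z of ball3_center in the frame of tube_floor between 0 and 0.064 m), for 0.2 s.
2. the scoop stands upright on the table again, released (height (world z) of scoop_grip between 0.077 and 0.087 m and angle between scoop_grip's own z axis and vertical below 0.08 rad and contact force between the fingers and scoop below 0.1 N and contact force between scoop and station below 0.05 N and linear speed of scoop below 0.02 m/s), for 0.2 s.
3. the carriage sits in the notch, held by the fingers (y of carriage_mark in the frame of notch_mark between -0.003 and 0.003 m and velocity of joint carriage between -0.005 and 0.005 m/s and contact force between the fingers and carriage above 4 N), for 0.3 s.
At the end, for the whole second after the job is handed in: The fingers grip the carriage with over 4 N in all, the carriage is at rest with its white mark within 3 mm of the notch along the rail, all four balls lie in the tube, and the scoop stands upright on the table, released and clear of the station (all of step 1 and all of step 2 and all of step 3); the arm keeps its last pose, push and grip.
It fails at once if the carriage runs past the notch (more than 9 mm beyond it) (y of carriage_mark in the frame of notch_mark above 0.009 m).
It fails at once if a bystander is moved more than 20 mm (distance of any of phone, powerbank, cogwheel, driver from where it was at the start of the episode above 0.02 m).
It also fails if it takes over 72 s, if anything falls off the work surface, if the arm or the gripper's body presses on something with over 40 N, if the wrist force passes 120 N, or if a joint passes its speed limit or range.

## Working session

There is one attempt and no reset: what is moved stays moved. The work goes in short steps, Python scripts to look and compute and a tool call to move; the robot and the scene stay as the last step left them, time stands still between calls to the robot, and variables do not carry over. Pictures are saved under pics/ and viewed, and the job is handed in when it is done.

Besides the shell and the picture viewer there is one more tool, called after "Emit:" as name(argument=value, ...) on one line, values as JSON. move_arm: Moves the arm, as the interface text tells. Its arguments: {"type":"object","properties":{"deltas":{"type":"array","items":{"type":"number"}}},"required":["deltas"]}

```bash
mkdir -p pics; python3 - <<'E'
from workcell import manip, vision
import cv2,numpy as np
print(manip.get_obs())
for n in ["scene","side","wrist"]:
    c=vision.get_calibration(n)
    print(n,c)
    im=vision.camera(n); cv2.imwrite(f"pics/a_{n}.png",im[:,:,::-1])
E
```

```text
{'clock': 0.0, 'joint_positions': array([ 1.12699186e+00,  1.51002255e-01,  1.43798843e+00,  1.28037492e-05,
        1.55378915e+00, -1.34001696e-01]), 'dq': array([-8.97888252e-05, -1.01385783e-03,  4.61936241e-04,  6.38936661e-04,
       -9.99464994e-04, -5.86775743e-04]), 'joint_efforts': array([ 1.38567440e-03, -7.13085079e+01, -5.70879686e+01, -1.51419845e-04,
        8.88530718e-03, -4.54761528e-05]), 'position': array([175.21867257, 547.41549808, 230.6874018 ]), 'tool_rot': array([-1.75250648e-04,  1.54282750e-01,  9.88026559e-01, -5.67168530e-04]), 'contact_force': array([-0.08208836,  0.10242112, -0.16713616]), 'torque': array([ 0.01539694,  0.05271101, -0.04703163]), 'grip_width': 85.41051951536687}
scene {'intrinsics': array([[395.26816527,   0.        , 280.1442909 ],
       [  0.        , 395.26816527, 209.04074262],
       [  0.        ,   0.        ,   1.        ]]), 'rvec': array([ 0.7084396 ,  2.83867745, -0.75538602]), 'tvec': array([ 486.55213476, -233.26249206, 1218.36326099])}
side {'intrinsics': array([[451.38008308,   0.        , 283.54559934],
       [  0.        , 451.38008308, 210.0502098 ],
       [  0.        ,   0.        ,   1.        ]]), 'rvec': array([ 2.0403644 , -0.8823881 ,  0.48718277]), 'tvec': array([-359.73346161,  366.5352689 ,  950.33205138])}
wrist {'intrinsics': array([[320.81082562,   0.        , 283.67613501],
       [  0.        , 320.81082562, 203.73906911],
       [  0.        ,   0.        ,   1.        ]]), 'rvec': array([-2.3533149 , -1.71785187, -0.23118633]), 'tvec': array([-573.40809372,  -36.3003521 ,  377.99740514])}
```

View pics/a_scene.png

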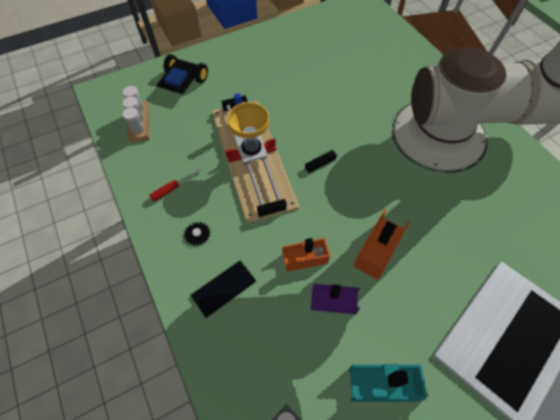

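View pics/a_side.png

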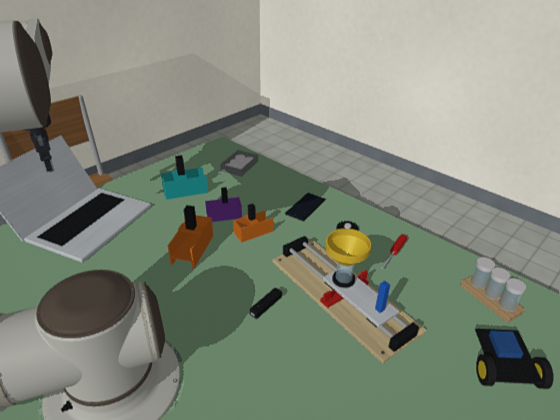

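View pics/a_wrist.png

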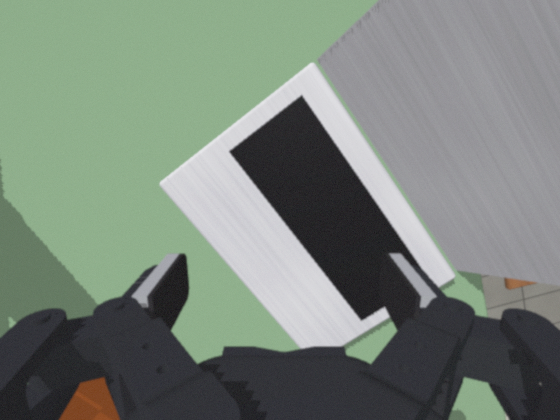

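The scene view shows the small orange scoop at about (305,253), the larger orange one at (382,245), the funnel at (248,120) and the station running from (235,105) to (270,210). I'll enlarge these areas to measure them.

```bash
cat > h.py <<'E'
import cv2,numpy as np
from workcell import manip,vision
def cal(n):
    c=vision.get_calibration(n);R=cv2.Rodrigues(c["rvec"])[0];return c["intrinsics"],R,np.array(c["tvec"]).ravel()
def ray(n,p,C=None):
    K,R,t=C or cal(n);d=R.T@np.linalg.inv(K)@np.array([p[0],p[1],1.]);return -R.T@t,d
def onz(n,p,z,C=None):
    o,d=ray(n,p,C);return o+d*(z-o[2])/d[2]
def proj(n,P,C=None):
    K,R,t=C or cal(n);q=K@(R@np.array(P,float)+t);return q[:2]/q[2]
def tri(n1,p1,n2,p2):
    o1,d1=ray(n1,p1);o2,d2=ray(n2,p2)
    d1/=np.linalg.norm(d1);d2/=np.linalg.norm(d2)
    A=np.stack([d1,-d2],1);s=np.linalg.lstsq(A,o2-o1,rcond=None)[0]
    a=o1+d1*s[0];b=o2+d2*s[1];return (a+b)/2,np.linalg.norm(a-b)
def crop(src,x0,y0,w,h,s,out):
    im=cv2.imread(src) if isinstance(src,str) else src[:,:,::-1]
    c=cv2.resize(im[y0:y0+h,x0:x0+w],None,fx=s,fy=s,interpolation=cv2.INTER_CUBIC)
    for i in range(0,w,10): cv2.line(c,(i*s,0),(i*s,4 if i%50 else 10),(255,255,255),1)
    for i in range(0,h,10): cv2.line(c,(0,i*s),(4 if i%50 else 10,i*s),(255,255,255),1)
    cv2.imwrite(out,c)
E
python3 - <<'E'
from h import *
crop("pics/a_scene.png",200,80,130,140,4,"pics/b1.png")
crop("pics/a_scene.png",270,210,150,100,5,"pics/b2.png")
crop("pics/a_side.png",260,210,180,150,4,"pics/b3.png")
crop("pics/a_side.png",160,150,140,120,5,"pics/b4.png")
for n in("scene","side"):
    K,R,t=cal(n);print(n,(-R.T@t).round(),(R.T@[0,0,1]).round(2))
E
```

```text
scene [804. 487. 944.] [-0.23 -0.44 -0.87]
side [-188. -637.  852.] [ 0.61  0.55 -0.57]
```

View pics/b1.png

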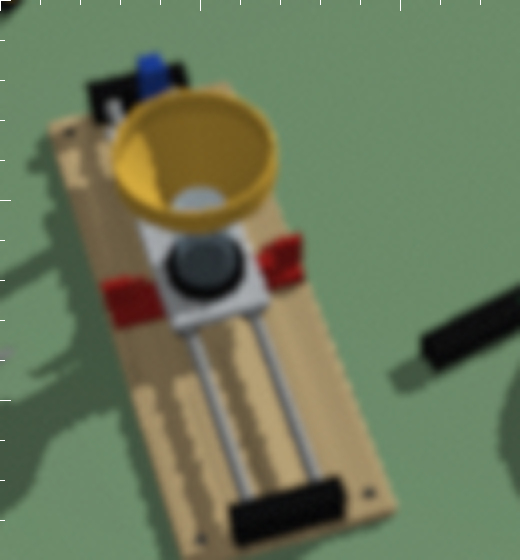

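View pics/b2.png

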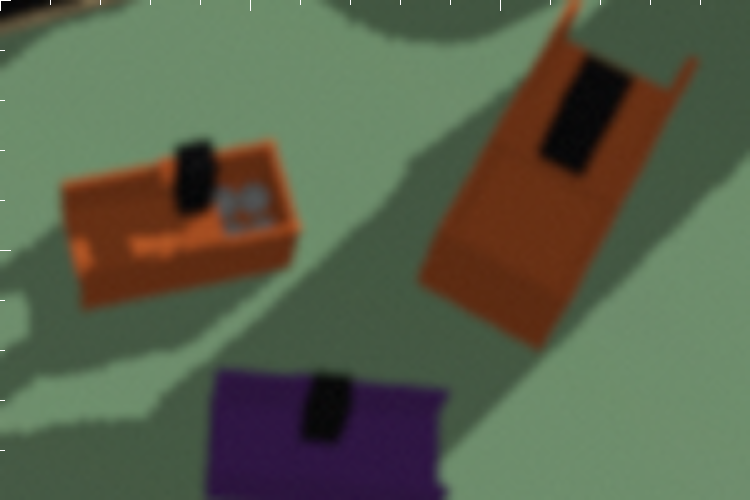

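View pics/b3.png

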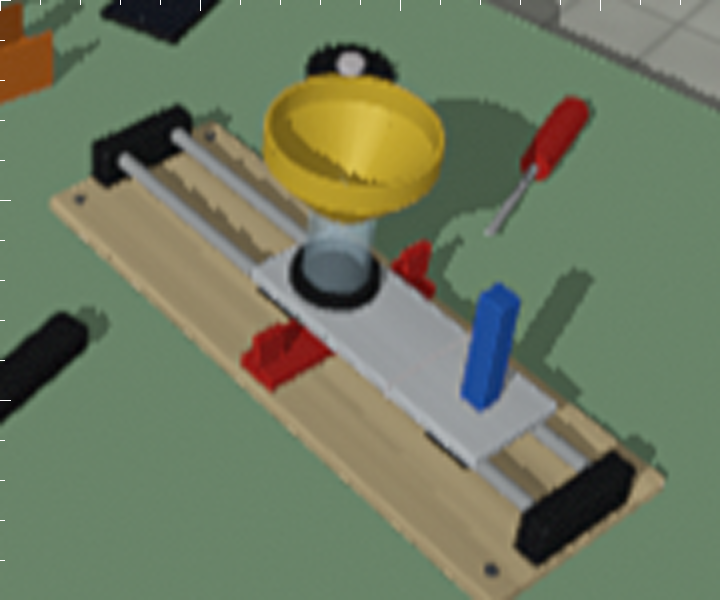

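View pics/b4.png

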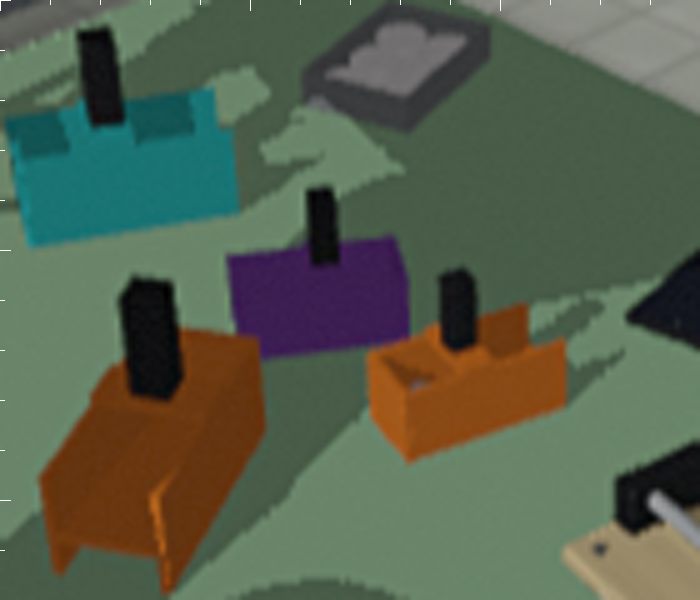

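```bash
python3 - <<'E'
from h import *
p=np.round
S=lambda x,y:(270+x/5,210+y/5); D=lambda x,y:(160+x/5,150+y/5)
print("post top",p(onz("scene",S(195,157),104)),p(onz("side",D(457,275),104)),tri("scene",S(195,157),"side",D(457,275)))
# scoop rim corners z=54
for q in[(63,185),(272,142),(299,232),(80,258)]: print("rim scene",p(onz("scene",S(*q),54)))
for q in[(370,352),(408,405),(565,343),(527,306)]: print("rim side",p(onz("side",D(*q),54)))
# bottom edges z=0
for q in[(85,308),(290,268)]: print("bot",p(onz("scene",S(*q),0)))
for q in[(408,460),(565,405),(372,400)]: print("bot side",p(onz("side",D(*q),0)))
F=lambda x,y:(200+x/4,80+y/4); G=lambda x,y:(260+x/4,210+y/4)
for q in[(50,128),(228,85),(397,510),(182,560)]: print("board scene",p(onz("scene",F(*q),12)))
for q in[(50,203),(212,122),(665,482),(500,600)]: print("board side",p(onz("side",G(*q),12)))
print("post top",p(onz("scene",F(152,60),135)),p(onz("side",G(498,292),135)),tri("scene",F(152,60),"side",G(498,292)))
print("plate end scene", [p(onz("scene",F(*q),50)) for q in[(178,332),(268,308)]],"side",[p(onz("side",G(*q),50)) for q in[(255,272),(476,462),(555,405),(335,235)]])
ims={n:cv2.imread(f"pics/a_{n}.png") for n in("scene","side")}
for n in ims:
    h=cv2.cvtColor(ims[n],cv2.COLOR_BGR2HSV);m=cv2.inRange(h,(20,150,60),(32,255,255))
    cs=cv2.findContours(m,0,1)[0];c=max(cs,key=cv2.contourArea);x,y,w,hh=cv2.boundingRect(c);e=cv2.fitEllipse(cv2.convexHull(c));print(n,(x,y,w,hh),e)
    # rim ellipse: uses width extent
    m=cv2.inRange(h,(100,150,60),(125,255,255));cs=cv2.findContours(m,0,1)[0];print([cv2.boundingRect(c) for c in cs if cv2.contourArea(c)>15])
E
```

```text
post top [564. 170. 104.] [565. 162. 104.] (array([565.27028674, 166.46557777, 101.1421451 ]), np.float64(5.880525874688433))
rim scene [614. 133.  54.]
rim scene [512. 162.  54.]
rim scene [525. 209.  54.]
rim scene [625. 171.  54.]
rim side [522. 193.  54.]
rim side [503. 139.  54.]
rim side [610. 117.  54.]
rim side [621. 160.  54.]
bot [625. 177.   0.]
bot [523. 207.   0.]
bot side [513. 153.   0.]
bot side [617. 123.   0.]
bot side [537. 212.   0.]
board scene [ 581. -399.   12.]
board scene [ 437. -374.   12.]
board scene [510.  34.  12.]
board scene [656.   0.  12.]
board side [506.  19.  12.]
board side [655.  -5.  12.]
board side [ 579. -416.   12.]
board side [ 440. -389.   12.]
post top [ 522. -307.  135.] [ 526. -313.  135.] (array([ 523.25245194, -310.97364675,  134.41645611]), np.float64(6.012916999247986))
plate end scene [array([ 587., -144.,   50.]), array([ 522., -133.,   50.])] side [array([ 518., -151.,   50.]), array([ 483., -340.,   50.]), array([ 552., -350.,   50.]), array([ 582., -168.,   50.])]
scene (228, 102, 41, 36) ((247.6863555908203, 119.40397644042969), (35.129356384277344, 41.46276092529297), 95.38116455078125)
[(234, 94, 8, 10), (165, 68, 22, 18), (208, 0, 48, 28)]
side (326, 228, 45, 37) ((347.6941833496094, 245.74246215820312), (36.034706115722656, 45.65775680541992), 97.87884521484375)
[(489, 330, 34, 29), (376, 281, 14, 31)]
```

The small orange scoop sits at about (565,165) with its x axis at an azimuth of about -16°. The two fixed views disagree by up to 15 mm, so I'll move above the scoop and use the wrist camera.

```bash
cat >> h.py <<'E'
from scipy.spatial.transform import Rotation as Ro, Slerp
def pose(o=None):
    o=o or manip.get_obs();q=o["tool_rot"];return np.array(o["position"]),Ro.from_quat([q[1],q[2],q[3],q[0]])
def target(az,tilt=0.,tiltaz=None):
    """tool pointing down, tool y at azimuth az(deg); then body leaned by tilt deg towards azimuth tiltaz"""
    a=np.radians(az);y=np.array([np.cos(a),np.sin(a),0]);z=np.array([0,0,-1.]);x=np.cross(y,z)
    R=Ro.from_matrix(np.stack([x,y,z],1))
    if tilt:
        b=np.radians(az if tiltaz is None else tiltaz);ax=np.array([-np.sin(b),np.cos(b),0])
        R=Ro.from_rotvec(ax*np.radians(tilt))*R
    return R
def plan(way,hand):
    """way: list of (pos,R) row end poses"""
    p,R=pose();out=[]
    for P,Q in way:
        d=R.inv().apply(np.array(P)-p);r=(R.inv()*Q).as_rotvec()
        out.append([round(v,1) for v in d]+[round(v,4) for v in r]+[hand]);p,R=np.array(P),Q
    return out
def line(P,Q,n):
    p,R=pose();s=Slerp([0,1],Ro.concatenate([R,Q]))
    return [(p+(np.array(P)-p)*k/n,s(k/n)) for k in range(1,n+1)]
def show(rows):
    print("["+", ".join(", ".join(f"{v:g}" for v in r) for r in rows)+"]")
    a=np.array(rows);print("max",abs(a[:,:3]).max(),abs(a[:,3:6]).max())
E
python3 - <<'E'
from h import *
p,R=pose();K,Rc,t=cal("wrist");print("cam in tool",R.inv().apply(-Rc.T@t-p).round(1),R.inv().apply(Rc.T@[0,0,1]).round(3))
show(plan(line([565,166,231],target(-16),12),0))
E
```

```text
cam in tool [  65.8   -0.9 -142.2] [-0.267 -0.001  0.964]
[-40.6, -20.4, 0, -0.0001, 0.0001, 0.1284, 0, -42.9, -15, -0, -0.0001, 0.0001, 0.1284, 0, -44.5, -9.4, -0, -0.0001, 0.0001, 0.1284, 0, -45.3, -3.6, -0, -0.0001, 0.0001, 0.1284, 0, -45.4, 2.2, -0, -0.0001, 0.0001, 0.1284, 0, -44.7, 8, -0, -0.0001, 0.0001, 0.1284, 0, -43.3, 13.7, -0, -0.0001, 0.0001, 0.1284, 0, -41.2, 19.1, -0, -0.0001, 0.0001, 0.1284, 0, -38.5, 24.2, -0, -0.0001, 0.0001, 0.1284, 0, -35, 28.9, -0, -0.0001, 0.0001, 0.1284, 0, -31, 33.2, -0, -0.0001, 0.0001, 0.1284, 0, -26.5, 36.9, -0, -0.0001, 0.0001, 0.1284, 0]
max 45.4 0.1284
```

Emit:
move_arm(deltas=[-40.6,-20.4,0,0,0,0.128,0,-43,-15,0,0,0,0.128,0,-44.5,-9.4,0,0,0,0.128,0,-45,-4,0,0,0,0.128,0,-45,2,0,0,0,0.128,0,-45,8,0,0,0,0.128,0,-43,14,0,0,0,0.128,0,-41,19,0,0,0,0.128,0,-38,24,0,0,0,0.128,0,-35,29,0,0,0,0.128,0,-31,33,0,0,0,0.128,0,-26,37,0,0,0,0.128,0])

```text
clock: 1.35
position: [565.1, 146.7, 228.5]
tool_rot: [-0.0, 0.813, 0.583, -0.002]
contact_force: [0.3, 0.5, -0.1]
grip_width: 85.1
```

```bash
python3 - <<'E'
from h import *
print(manip.get_obs()["joint_positions"].round(3),pose()[0],pose()[1].as_matrix().round(3))
C=cal("wrist");im=vision.camera("wrist");cv2.imwrite("pics/c.png",im[:,:,::-1])
print(proj("wrist",[565,166,104],C))
E
```

```text
[ 1.230e-01  1.720e-01  1.418e+00 -1.000e-03  1.554e+00  4.490e-01] [565.10692623 146.70364255 228.47260181] [[ 0.321  0.947 -0.003]
 [ 0.947 -0.321 -0.002]
 [-0.003 -0.002 -1.   ]]
[274.41998013 174.08637987]
```

View pics/c.png

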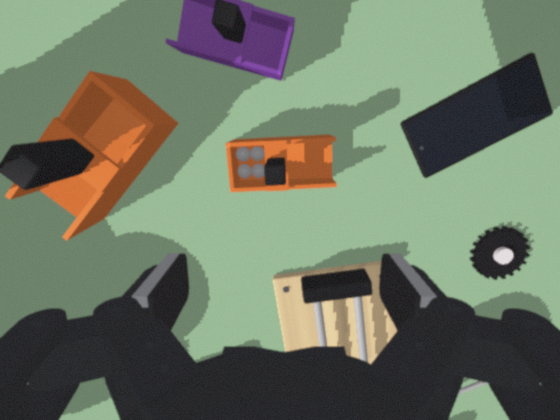

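The wrist image shows the scoop with four balls at its rear on the left and its spout on the right. The post is at about (276,172), against a predicted (274,174). Next I'll refine the post centre and yaw.

```bash
python3 - <<'E'
from h import *
crop("pics/c.png",215,120,135,85,5,"pics/c2.png")
E
```

```text
(no output)
```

View pics/c2.png

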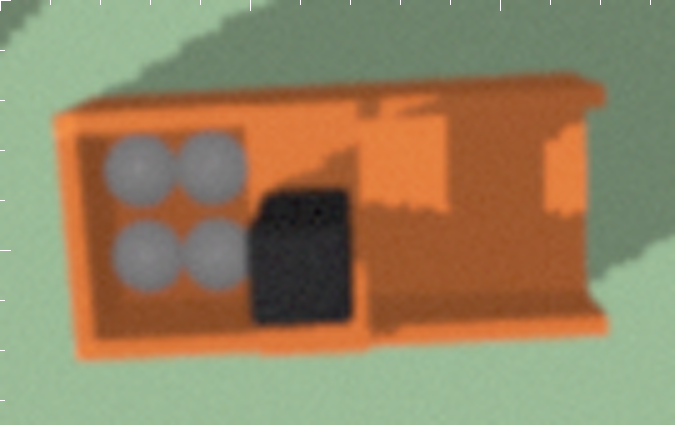

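```bash
python3 - <<'E'
from h import *
C=cal("wrist");S=lambda x,y:(215+(x-2)/5,120+(y-2)/5)
q=[onz("wrist",S(*a),104,C)[:2] for a in[(251,235),(350,229),(352,322),(255,326)]];print(np.round(q,1),np.mean(q,0),np.linalg.norm(np.diff(q,axis=0),axis=1))
r={k:onz("wrist",S(*a),54,C)[:2] for k,a in dict(rl=(55,115),rr=(80,358),fr=(607,330),fl=(603,88)).items()};print(r)
az=lambda v:np.degrees(np.arctan2(v[1],v[0]))
print("yaw",az(r["fr"]-r["rr"]),az(r["fl"]-r["rl"]),az(r["rl"]-r["rr"])-90,"len",np.linalg.norm(r["fr"]-r["rr"]),np.linalg.norm(r["rl"]-r["rr"]))
m=(r["rl"]+r["rr"])/2;f=(r["fr"]+r["fl"])/2;print("post from rim",m+(f-m)*49/109)
E
```

```text
[[563.6 169.8]
 [579.5 165.2]
 [574.6 150.2]
 [558.9 155. ]] [569.17307551 160.04800473] [16.52116707 15.80724435 16.42567446]
{'rl': array([530.46346363, 197.77943701]), 'rr': array([516.89446254, 151.20593829]), 'fr': array([619.06179845, 121.34501903]), 'fl': array([632.22341794, 167.37565191])}
yaw -16.292301690728923 -16.635065560865122 -16.24326917625848 len 106.44171657068117 48.50988119425021
post from rim [569.51583107 160.94695135]
```

```bash
python3 - <<'E'
from h import *
Q=target(-16.4)
w=line([569.3,160.3,180],Q,3)
w+=[([569.3,160.3,z],Q) for z in (135,95,72,63,63)]
show(plan(w,0))
E
```

```text
[5.9, -1.8, 15.9, -0.0004, 0.0015, -0.0175, 0, 5.9, -1.7, 15.9, -0.0004, 0.0015, -0.0175, 0, 5.9, -1.6, 15.9, -0.0004, 0.0015, -0.0175, 0, -0, -0, 45, 0, -0, 0, 0, 0, 0, 40, 0, 0, 0, 0, 0, 0, 23, 0, 0, 0, 0, 0, 0, 9, 0, 0, 0, 0, 0, 0, 0, 0, 0, 0, 0]
max 45.0 0.0175
```

Emit:
move_arm(deltas=[6,-1.8,16,0,0.0015,-0.0175,0,6,-1.7,16,0,0.0015,-0.0175,0,6,-1.6,16,0,0.0015,-0.0175,0,0,0,40,0,0,0,0,0,0,0,0,0,0,0])

```text
clock: 1.9
position: [571.4, 157.4, 135.5]
tool_rot: [-0.001, 0.802, 0.597, -0.001]
contact_force: [-0.5, 0.4, -0.4]
grip_width: 85.5
```

```bash
python3 - <<'E'
from h import *
print(pose()[0]);Q=target(-16.4)
show(plan(line([569.3,160.3,110],Q,1)+[([569.3,160.3,z],Q) for z in (90,72,63,63)],0))
E
```

```text
[571.39329909 157.40415761 135.52705416]
[2.2, -2.8, 25.5, -0.0025, 0.0007, -0.0053, 0, 0, -0, 20, 0, 0, 0, 0, 0, 0, 18, 0, 0, 0, 0, 0, 0, 9, 0, 0, 0, 0, 0, 0, 0, 0, 0, 0, 0]
max 25.5 0.0053
```

Emit:
move_arm(deltas=[2.2,-2.8,25,-0.0025,0.0007,-0.005,0,0,0,20,0,0,0,0,0,0,15,0,0,0,0,0,0,0,0,0,0,0])

```text
clock: 2.3
position: [571.0, 160.8, 78.9]
tool_rot: [0.001, 0.801, 0.599, 0.002]
contact_force: [-0.3, 0.0, 0.9]
grip_width: 85.3
```

```bash
python3 - <<'E'
from h import *
print(pose()[0]);Q=target(-16.4)
show(plan(line([569.3,160.3,63],Q,1),0))
C=cal("wrist");im=vision.camera("wrist");cv2.imwrite("pics/d.png",im[:,:,::-1]); print(proj("wrist",[569.3,160.3,104],C),proj("wrist",[569.3,160.3,82],C))
E
```

```text
[570.99975269 160.76078154  78.93652537]
[-0.9, -1.6, 15.9, 0.0032, -0.0014, 0.0001, 0]
max 15.9 0.0032
[276.27732652 286.06473511] [277.11389956 262.27664524]
```

View pics/d.png

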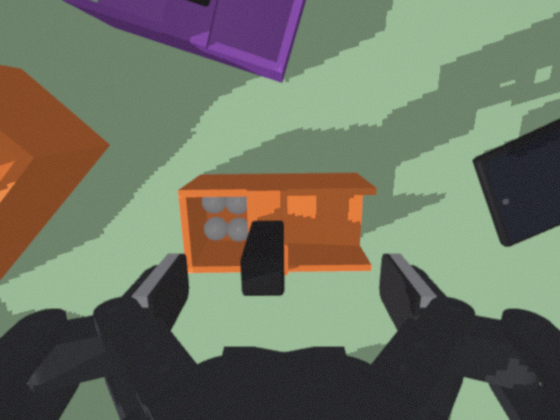

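```bash
python3 - <<'E'
from h import *
crop("pics/d.png",170,165,220,140,3,"pics/d2.png")
im=cv2.imread("pics/d.png");print(im[200:300:4,262].tolist())
E
```

```text
[[58, 120, 221], [58, 120, 220], [59, 121, 220], [59, 121, 221], [49, 99, 182], [38, 65, 109], [29, 25, 28], [32, 29, 31], [32, 28, 29], [23, 20, 25], [31, 29, 27], [33, 28, 28], [29, 27, 29], [28, 28, 28], [31, 28, 29], [33, 33, 33], [37, 34, 32], [32, 30, 35], [33, 32, 30], [39, 41, 42], [44, 42, 41], [39, 35, 38], [35, 35, 38], [40, 42, 41], [125, 156, 130]]
```

View pics/d2.png

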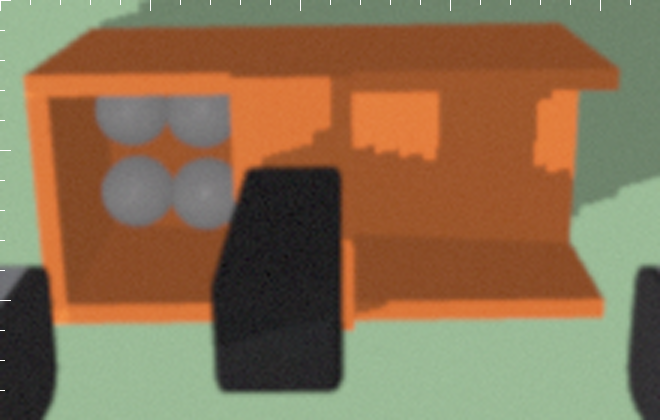

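```bash
python3 - <<'E'
from h import *
C=cal("wrist");S=lambda x,y:(170+(x-1)/3,165+(y-1)/3)
for a in[(218,390),(341,390),(278,335)]: print(onz("wrist",S(*a),104,C).round(1))
for a in[(57,322),(603,316),(26,74),(618,88)]: print(onz("wrist",S(*a),54,C).round(1))
r=[onz("wrist",S(*a),54,C)[:2] for a in[(57,322),(603,316),(26,74),(618,82)]]
m=(r[0]+r[2])/2;f=(r[1]+r[3])/2;print("post from rim",m+(f-m)*49/109,np.linalg.norm(f-m), np.degrees(np.arctan2(*(f-m)[::-1])))
p,R=pose()
for y in(-42.5,42.5): print(proj("wrist",p+R.apply([0,y,-19-13]),C))
E
```

```text
[555.  159.9 104. ]
[571.3 155.  104. ]
[565.5 165.5 104. ]
[514.7 155.7  54. ]
[616.  126.9  54. ]
[526.9 203.1  54. ]
[628.2 170.4  54. ]
post from rim [566.40567156 165.83416982] 105.8130033665289 -16.577642198962522
[169.51511569 293.30476786]
[389.54859337 293.16730071]
```

Emit:
move_arm(deltas=[3.5,-8,0,0.003,0,0,0,0,0,0,0,0,0,0])

```text
clock: 2.55
position: [565.5, 167.0, 82.8]
tool_rot: [0.001, 0.801, 0.599, 0.003]
contact_force: [-0.5, -0.6, -0.2]
grip_width: 85.1
```

```bash
python3 - <<'E'
from h import *
p,R=pose();print(p,R.as_matrix()[:,2])
im=vision.camera("wrist");crop(im,160,165,240,150,3,"pics/e.png")
im=vision.camera("side");crop(im,200,140,110,110,5,"pics/e2.png")
print(proj("side",p),proj("side",p+R.apply([0,9,-19])),proj("side",p+R.apply([0,-9,-19])))
E
```

```text
[565.50848089 166.97896646  82.81770263] [ 0.00475249  0.0020986  -0.9999865 ]
[250.4688132  210.06705025] [253.02981707 203.94780659] [247.59607574 205.64917509]
```

View pics/e.png

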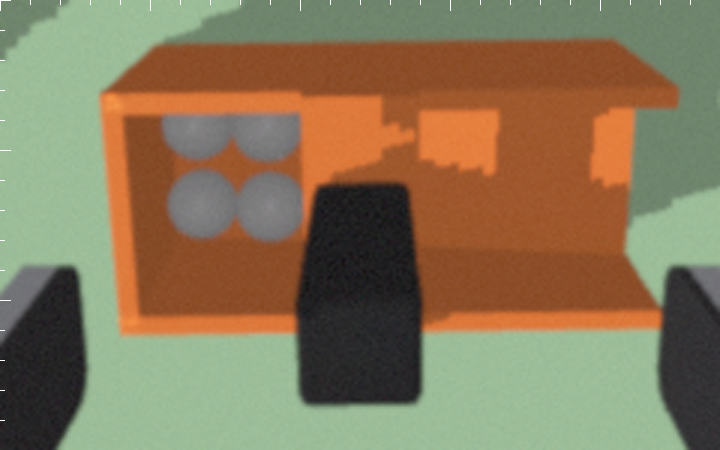

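View pics/e2.png

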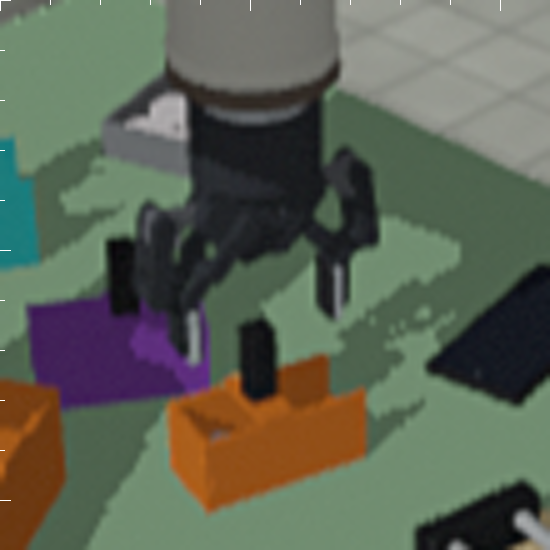

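```bash
python3 - <<'E'
from h import *
p,R=pose();print([proj("wrist",p+R.apply([dx,0,-21])).round(1) for dx in(-11,0,11)], "want ~ row",165+354/3)
print(R.inv().apply([0,0,63-p[2]]), (R.inv()*target(-16.4)).as_rotvec())
E
```

```text
[array([279.9, 302.3]), array([279.8, 279.2]), array([279.7, 255. ])] want ~ row 283.0
[-0.06650355 -0.09331862 19.76469418] [ 0.0047218  -0.0033642  -0.00022161]
```

Emit:
move_arm(deltas=[-1,-2,10,0.0047,-0.0034,0,0,0,0,10,0,0,0,0,0,0,2,0,0,0,0,0,0,0,0,0,0,0])

```text
clock: 3.05
position: [563.8, 166.0, 59.1]
tool_rot: [0.0, 0.801, 0.599, -0.0]
contact_force: [-0.1, 0.1, 0.3]
grip_width: 85.4
```

```bash
python3 - <<'E'
from h import *
p,R=pose();print(p,R.as_matrix().round(4))
E
```

```text
[563.81572879 166.04328133  59.13266896] [[ 2.826e-01  9.592e-01 -1.000e-04]
 [ 9.592e-01 -2.826e-01 -2.000e-04]
 [-3.000e-04 -0.000e+00 -1.000e+00]]
```

Emit:
move_arm(deltas=[0,0,-2.5,0,0,0,1,0,0,0,0,0,0,1,0,0,0,0,0,0,1,0,0,0,0,0,0,1,0,0,0,0,0,0,1,0,0,0,0,0,0,1,0,0,0,0,0,0,1])

```text
clock: 3.75
position: [564.1, 166.0, 62.2]
tool_rot: [0.0, 0.801, 0.599, 0.0]
contact_force: [0.4, -0.7, -0.1]
grip_width: 17.5
```

```bash
python3 - <<'E'
from h import *
p,R=pose();print(p)
im=vision.camera("wrist");crop(im,160,165,240,150,3,"pics/f.png")
E
```

```text
[564.07291123 165.99020591  62.17303926]
```

View pics/f.png

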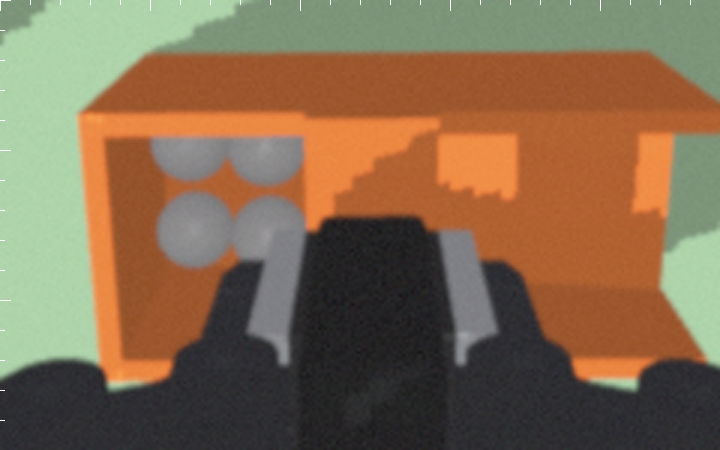

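Gripped at a width of 17.5 mm. The grasp position (564,166) agrees with the scene and side triangulation, so I'll locate the funnel the same way.

```bash
python3 - <<'E'
from h import *
g=np.array([546,-188,174.])
th=np.linspace(0,2*np.pi,73)
px={}
for n in("scene","side"):
    im=cv2.cvtColor(cv2.imread(f"pics/a_{n}.png"),cv2.COLOR_BGR2HSV)
    m=cv2.inRange(im,(18,130,50),(34,255,255));c=max(cv2.findContours(m,0,1)[0],key=cv2.contourArea).reshape(-1,2)
    q=np.array([proj(n,g+54*np.array([np.cos(a),np.sin(a),0])) for a in th]);c0=proj(n,g)
    lo=q.min(0)-c0;hi=q.max(0)-c0
    x=((c[:,0].min()-lo[0])+(c[:,0].max()+0-hi[0]))/2;y=c[:,1].min()-lo[1]
    px[n]=(x,y);print(n,c.min(0),c.max(0),lo,hi,px[n],onz(n,px[n],174).round(1))
f,gap=tri("scene",px["scene"],"side",px["side"]);print(f,gap)
S=lambda x,y:(200+x/4,80+y/4); G=lambda x,y:(260+x/4,210+y/4)
# detent red pointers at z~50
for n in("scene","side"):
    im=cv2.cvtColor(cv2.imread(f"pics/a_{n}.png"),cv2.COLOR_BGR2HSV)
    m=cv2.inRange(im,(0,150,50),(8,255,255))|cv2.inRange(im,(172,150,50),(180,255,255))
    print(n,[cv2.boundingRect(c) for c in cv2.findContours(m,0,1)[0] if cv2.contourArea(c)>10])
E
```

```text
scene [228 101] [268 137] [-20.85999201 -15.25568038] [20.81220071 16.0738014 ] (np.float64(248.02389564885155), np.float64(116.25568038458735)) [ 544.6 -187.8  174. ]
side [326 228] [370 265] [-22.55025459 -13.63187743] [22.73885167 14.79317531] (np.float64(347.9057014568157), np.float64(241.6318774253479)) [ 547.3 -190.1  174. ]
[ 545.60000881 -189.37075169  173.9657614 ] 3.395423946475181
scene [(150, 181, 29, 20), (225, 149, 16, 13), (265, 139, 11, 13)]
side [(320, 290, 23, 18), (358, 270, 11, 15), (390, 235, 17, 20)]
```

```bash
python3 - <<'E'
from h import *
p,R=pose();print([(*p[:2],z) for z in()])
Q0=target(-16.4)
w=[((p[0],p[1],z),Q0) for z in(68,80,98,118,140,160)]
w+=[((p[0]-i*4,p[1]-14*i,160+13*i),Q0) for i in range(1,7)]
show(plan(w,1))
E
```

```text
[]
[-0, 0, -5.8, 0.0004, 0, -0.0004, 1, 0, 0, -12, 0, 0, 0, 1, 0, 0, -18, 0, 0, 0, 1, 0, 0, -20, 0, 0, 0, 1, 0, 0, -22, 0, 0, 0, 1, 0, 0, -20, 0, 0, 0, 1, -14.6, 0.1, -13, 0, 0, 0, 1, -14.6, 0.1, -13, 0, 0, 0, 1, -14.6, 0.1, -13, 0, 0, 0, 1, -14.6, 0.1, -13, 0, 0, 0, 1, -14.6, 0.1, -13, 0, 0, 0, 1, -14.6, 0.1, -13, 0, 0, 0, 1]
max 22.0 0.0004
```

Emit:
move_arm(deltas=[0,0,-6,0,0,0,1,0,0,-12,0,0,0,1,0,0,-18,0,0,0,1,0,0,-20,0,0,0,1,0,0,-22,0,0,0,1,0,0,-20,0,0,0,1,-10,0,-16,0,0,0,1,-15,0,-13,0,0,0,1,-15,0,-13,0,0,0,1,-15,0,-13,0,0,0,1,-15,0,-13,0,0,0,1,-15,0,-10,0,0,0,1])

```text
clock: 5.0
position: [537.2, 79.6, 252.3]
tool_rot: [0.0, 0.8, 0.599, 0.0]
contact_force: [1.0, -0.3, -1.8]
grip_width: 17.2
```

```bash
python3 - <<'E'
from h import *
o=manip.get_obs();p,R=pose(o);print(p,o["joint_positions"].round(3),o["contact_force"],o["grip_width"])
show(plan(line([474.3,-153.1,252],target(-27),11),1))
E
```

```text
[537.17737038  79.61122282 252.27845657] [ 0.005  0.077  1.477 -0.     1.587  0.291] [ 0.97263716 -0.26777838 -1.79603505] 17.20716889117445
[-21.9, 0.5, 0, 0.0001, 0, 0.0169, 1, -21.9, 0.8, 0, 0.0001, 0, 0.0169, 1, -21.9, 1.2, 0, 0.0001, 0, 0.0169, 1, -21.9, 1.6, 0, 0.0001, 0, 0.0169, 1, -21.8, 1.9, 0, 0.0001, 0, 0.0169, 1, -21.8, 2.3, 0, 0.0001, 0, 0.0169, 1, -21.7, 2.7, 0, 0.0001, 0, 0.0169, 1, -21.7, 3.1, 0, 0.0001, 0, 0.0169, 1, -21.6, 3.4, 0, 0.0001, 0, 0.0169, 1, -21.6, 3.8, 0, 0.0001, 0, 0.0169, 1, -21.5, 4.1, 0, 0.0001, 0, 0.0169, 1]
max 21.9 0.0169
```

Emit:
move_arm(deltas=[-18,0.5,0,0,0,0.017,1,-22,0.8,0,0,0,0.017,1,-22,1.2,0,0,0,0.017,1,-22,1.6,0,0,0,0.017,1,-22,1.9,0,0,0,0.017,1,-22,2.3,0,0,0,0.017,1,-22,2.7,0,0,0,0.017,1,-22,3.1,0,0,0,0.017,1,-21,3.4,0,0,0,0.017,1,-18,3.8,0,0,0,0.017,1,-10,2,0,0,0,0.017,1,0,0,0,0,0,0,1])

```text
clock: 6.2
position: [470.2, -153.9, 257.6]
tool_rot: [0.0, 0.857, 0.516, 0.0]
contact_force: [-0.2, 0.9, -1.8]
grip_width: 17.0
```

```bash
python3 - <<'E'
from h import *
o=manip.get_obs();p,R=pose(o);print(p,o["joint_positions"].round(3),o["contact_force"],o["grip_width"])
show(plan(line([474.3,-153.1,252],target(-27),2),1))
crop(vision.camera("side"),260,140,150,150,4,"pics/g1.png")
crop(vision.camera("scene"),200,50,130,130,4,"pics/g2.png")
E
```

```text
[ 470.15561714 -153.90158301  257.60407325] [-0.472 -0.027  1.572  0.     1.595  0.015] [-0.19690365  0.88421013 -1.84144043] 17.04377883432092
[1.3, 1.6, 2.8, 0.0006, -0.0001, -0.0079, 1, 1.3, 1.7, 2.8, 0.0006, -0.0001, -0.0079, 1]
max 2.8 0.0079
```

View pics/g1.png

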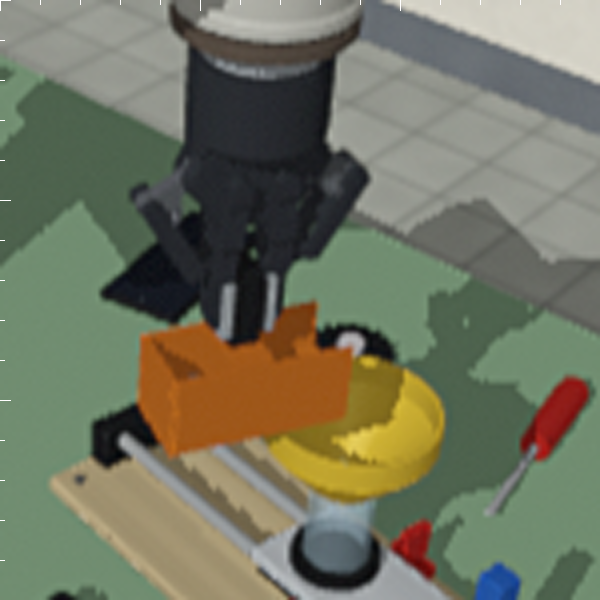

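View pics/g2.png

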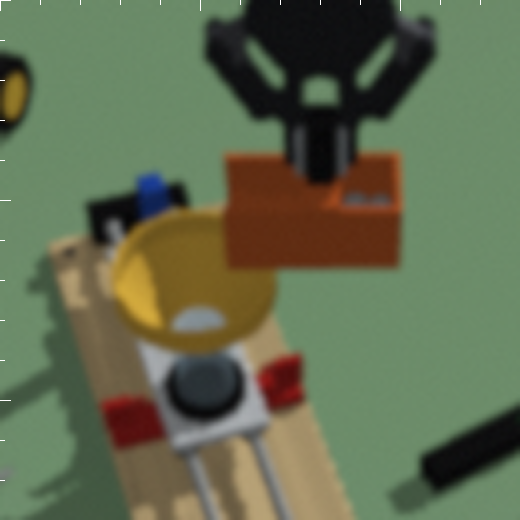

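```bash
cat >> h.py <<'E'
F=np.array([545.6,-189.4,174.]);AZ=-27.5
def pourpose(th,back=20,gap=8,Lz=19.8,az=AZ,F=F):
    Q=target(az,th);a=np.radians(az);u=np.array([np.cos(a),np.sin(a),0])
    sp=F-back*u;sp[2]+=22*np.cos(np.radians(th))+gap
    t=np.radians(th);fx=u*np.cos(t)-np.array([0,0,np.sin(t)]);fz=u*np.sin(t)+np.array([0,0,np.cos(t)])
    grip=sp-60*fx+60*fz
    return grip-Lz*fz,Q   # tool z = -fz ; TCP is 19.8 ahead
E
python3 - <<'E'
from h import *
show(plan([pourpose(t) for t in(0,2,5,9,13,16,18)],1)); print(pourpose(0)[0],pourpose(50)[0])
E
```

```text
[2, 3.4, 13.4, 0.0012, -0.0005, -0.005, 1, -0, 1.4, -2.1, 0.0349, -0, -0, 1, 0, 2.2, -3, 0.0524, 0, 0, 1, 0, 3, -3.9, 0.0698, -0, -0, 1, 0, 3, -3.8, 0.0698, -0, 0, 1, -0, 2.3, -2.8, 0.0524, 0, -0, 1, 0, 1.5, -1.9, 0.0349, -0, -0, 1]
max 13.4 0.0698
[ 474.63913335 -152.46011094  244.2       ] [ 520.96569568 -176.57619286  267.94405591]
```

Emit:
move_arm(deltas=[1,2,6,0,0,-0.005,1,1,1.4,5,0,0,0,1,0,1.4,-2,0.035,0,0,1,0,2.2,-3,0.052,0,0,1,0,3,-3.9,0.07,0,0,1,0,3,-3.8,0.07,0,0,1,0,2,-2.5,0.04,0,0,1,0,0,0,0,0,0,1])

```text
clock: 7.1
position: [488.5, -153.0, 257.1]
tool_rot: [-0.118, 0.844, 0.518, -0.072]
contact_force: [1.0, -0.8, -1.5]
grip_width: 16.9
```

```bash
cat > st.py <<'E'
from h import *
import sys
o=manip.get_obs();p,R=pose(o);fz=-R.as_matrix()[:,2];fx=R.as_matrix()[:,1]
th=np.degrees(np.arctan2(-fx[2],fz[2]));sp=p+19.8*fz+60*fx-60*fz
print("clock",o["clock"],"TCP",p.round(1),"tilt",th.round(2),"spout-F",(sp-F).round(1),"q",o["joint_positions"].round(2),"f",o["contact_force"].round(1),"w",round(o["grip_width"],1))
if len(sys.argv)>1: show(plan([pourpose(float(t),float(sys.argv[1]),float(sys.argv[2])) for t in sys.argv[3:]],1))
E
python3 st.py 20 8 18 20 22 24 26 28
```

```text
clock 7.1 TCP [ 488.5 -153.   257.1] tilt 15.93 spout-F [-15.5  15.3  27.9] q [-0.46  0.2   1.36  0.01  1.87  0.01] f [ 1.  -0.8 -1.5] w 16.9
[-5.9, 1.9, -3.3, 0.0361, 0.0015, 0.0099, 1, -0, 1.5, -1.8, 0.0349, -0, -0, 1, 0, 1.5, -1.8, 0.0349, 0, 0, 1, -0, 1.6, -1.8, 0.0349, -0, -0, 1, 0, 1.6, -1.8, 0.0349, -0, 0, 1, 0, 1.6, -1.8, 0.0349, 0, 0, 1]
max 5.9 0.0361
```

Emit:
move_arm(deltas=[-3,1,-1.5,0.018,0.001,0.005,1,-3,1,-1.5,0.018,0.001,0.005,1,0,1.5,-1.8,0.035,0,0,1,0,1.5,-1.8,0.035,0,0,1,0,0.8,-0.9,0.018,0,0,1,0,0,0,0,0,0,1])

```text
clock: 7.7
position: [492.3, -161.6, 262.6]
tool_rot: [-0.172, 0.837, 0.508, -0.104]
contact_force: [-0.3, -0.1, -1.2]
grip_width: 16.8
```

```bash
python3 st.py 20 8 24 26 28 29 30 31 32 33 34; python3 - <<'E'
from h import *
crop(vision.camera("side"),260,140,150,150,4,"pics/i1.png")
crop(vision.camera("scene"),200,50,130,130,4,"pics/i2.png")
E
```

```text
clock 7.7 TCP [ 492.3 -161.6  262.6] tilt 23.21 spout-F [-18.4   9.7  28. ] q [-0.47  0.29  1.25  0.    2.    0.01] f [-0.3 -0.1 -1.2] w 16.8
[-0, 1.3, -1.2, 0.0137, -0.0001, 0.0001, 1, 0, 1.6, -1.8, 0.0349, -0, 0, 1, 0, 1.6, -1.8, 0.0349, 0, 0, 1, -0, 0.8, -0.9, 0.0175, 0, -0, 1, 0, 0.8, -0.9, 0.0175, -0, -0, 1, -0, 0.8, -0.9, 0.0175, -0, 0, 1, -0, 0.8, -0.9, 0.0175, 0, -0, 1, 0, 0.8, -0.9, 0.0175, 0, 0, 1, -0, 0.8, -0.9, 0.0175, 0, 0, 1]
max 1.8 0.0349
```

View pics/i1.png

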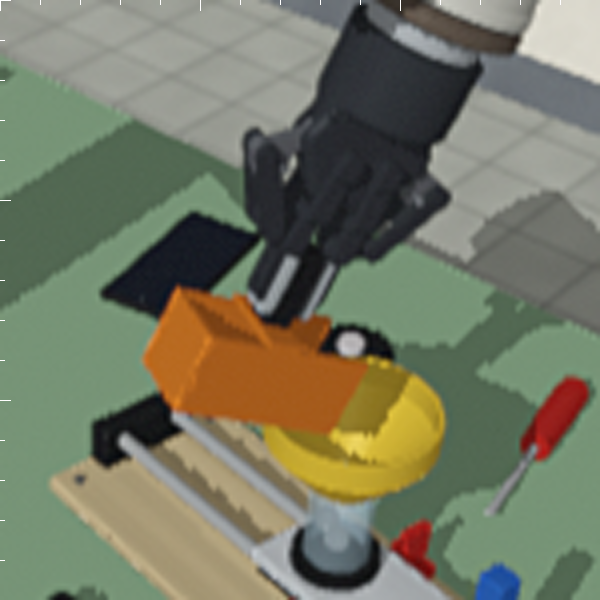

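View pics/i2.png

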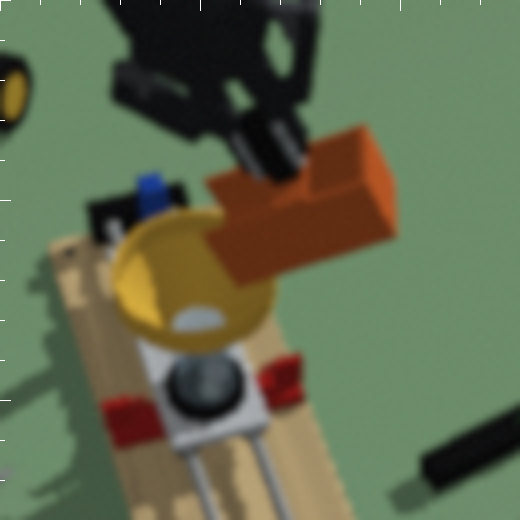

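Emit:
move_arm(deltas=[0,1.3,-1.2,0.015,0,0,1,0,0.8,-0.9,0.0175,0,0,1,0,0.8,-0.9,0.0175,0,0,1,0,0.8,-0.9,0.0175,0,0,1,0,0.8,-0.9,0.0175,0,0,1,0,0.8,-0.9,0.0175,0,0,1,0,0.8,-0.9,0.0175,0,0,1,0,0.8,-0.9,0.0175,0,0,1,0,0,0,0,0,0,1,0,0,0,0,0,0,1])

```text
clock: 8.8
position: [501.2, -166.1, 266.9]
tool_rot: [-0.233, 0.822, 0.499, -0.141]
contact_force: [0.1, 0.5, -0.5]
grip_width: 17.5
```

```bash
python3 st.py 20 8 31 32 33 34 35 36 37 38 39 40 41 42; python3 - <<'E'
from h import *
crop(vision.camera("side"),260,140,150,150,4,"pics/j1.png")
crop(vision.camera("scene"),200,50,130,130,4,"pics/j2.png")
E
```

```text
clock 8.8 TCP [ 501.2 -166.1  266.9] tilt 31.65 spout-F [-17.8   9.4  27.2] q [-0.47  0.41  1.14  0.01  2.15  0.01] f [ 0.1  0.5 -0.5] w 17.5
[-0.1, -0.2, 0.9, -0.0114, 0.0001, 0.0003, 1, -0, 0.8, -0.9, 0.0175, 0, -0, 1, 0, 0.8, -0.9, 0.0175, 0, 0, 1, -0, 0.8, -0.9, 0.0175, 0, 0, 1, 0, 0.8, -0.9, 0.0175, 0, 0, 1, -0, 0.8, -0.9, 0.0175, -0, 0, 1, 0, 0.8, -0.9, 0.0175, 0, -0, 1, -0, 0.9, -0.9, 0.0175, 0, 0, 1, 0, 0.9, -0.9, 0.0175, 0, -0, 1, 0, 0.9, -0.9, 0.0175, 0, -0, 1, -0, 0.9, -0.8, 0.0175, -0, 0, 1, 0, 0.9, -0.8, 0.0175, 0, -0, 1]
max 0.9 0.0175
```

View pics/j1.png

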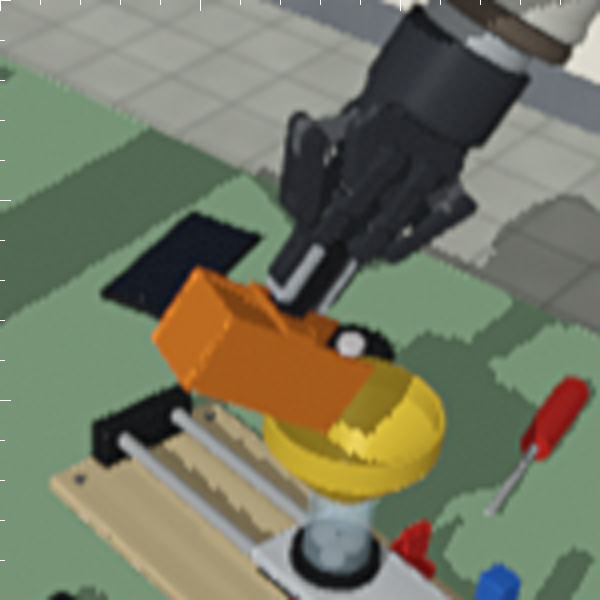

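View pics/j2.png

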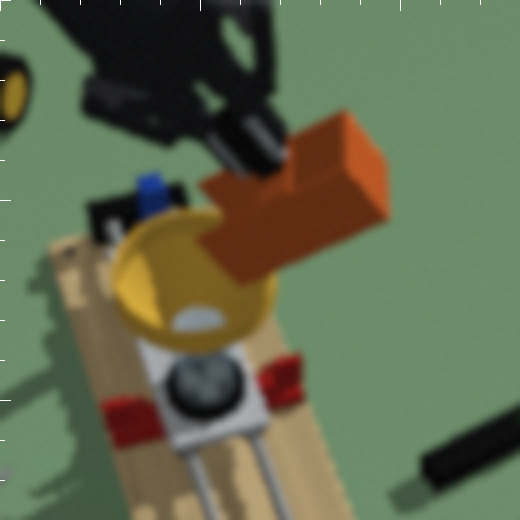

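The tube already shows several balls. I'll keep tipping to about 53°.

Emit:
move_arm(deltas=[0,1.5,-1.7,0.033,0,0,1,0,1.5,-1.7,0.033,0,0,1,0,1.5,-1.7,0.033,0,0,1,0,1.5,-1.7,0.033,0,0,1,0,1.5,-1.7,0.033,0,0,1,0,1.5,-1.7,0.033,0,0,1,0,1.7,-1.7,0.033,0,0,1,0,1.7,-1.7,0.033,0,0,1,0,1.7,-1.7,0.033,0,0,1,0,1.7,-1.7,0.033,0,0,1,0,1.7,-1.7,0.033,0,0,1,0,1.7,-1.7,0.033,0,0,1])

```text
clock: 10.1
position: [525.5, -178.4, 273.5]
tool_rot: [-0.392, 0.759, 0.461, -0.238]
contact_force: [-0.1, -0.6, -0.7]
grip_width: 17.7
```

```bash
python3 st.py 20 8 54 54; python3 - <<'E'
from h import *
crop(vision.camera("side"),260,140,150,150,4,"pics/k1.png")
crop(vision.camera("scene"),200,50,130,130,4,"pics/k2.png")
E
```

```text
clock 10.1 TCP [ 525.5 -178.4  273.5] tilt 54.6 spout-F [-18.3  10.1  27.3] q [-0.47  0.71  0.84  0.01  2.54  0.02] f [-0.1 -0.6 -0.7] w 17.7
[-0.5, 5.3, 3.6, -0.0105, 0.0007, 0.0007, 1, 0, 0, 0, 0, 0, 0, 1]
max 5.3 0.0105
```

View pics/k1.png

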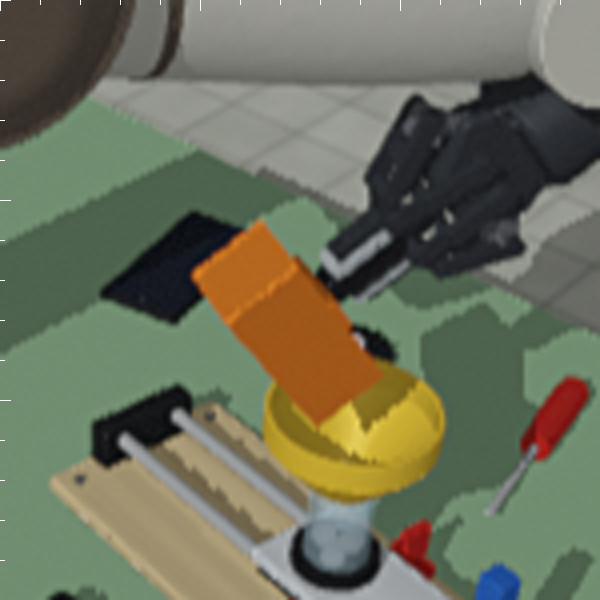

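View pics/k2.png

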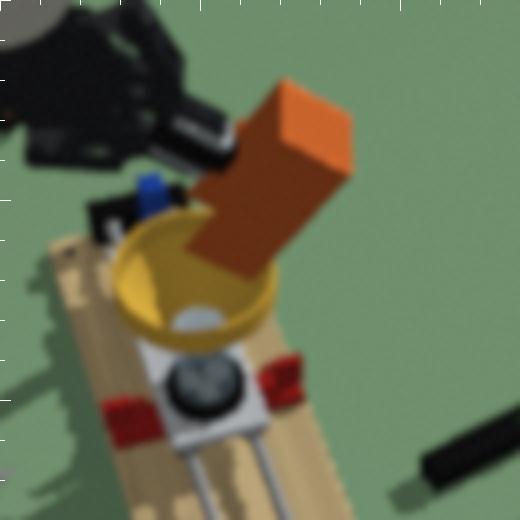

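```bash
python3 st.py 25 50 50 45 38 31 24 17 10 5 1 0 0 0
```

```text
clock 10.2 TCP [ 525.6 -178.5  272.4] tilt 54.67 spout-F [-18.3  10.   26.2] q [-0.47  0.71  0.84  0.01  2.54  0.02] f [ 0.1  0.2 -1.4] w 16.7
[-0.4, -36.5, -13.6, -0.0816, 0.0006, 0.0006, 1, 0, -4.4, 4.5, -0.0873, 0, -0, 1, -0, -5.7, 6.4, -0.1222, 0, 0, 1, -0, -5.4, 6.4, -0.1222, -0, 0, 1, 0, -5.1, 6.5, -0.1222, 0, -0, 1, -0, -4.8, 6.8, -0.1222, -0, 0, 1, 0, -4.6, 7, -0.1222, -0, -0, 1, -0, -3.3, 5.1, -0.0873, 0, 0, 1, -0, -2.7, 4.2, -0.0698, 0, -0, 1, 0, -0.7, 1, -0.0175, 0, 0, 1, 0, 0, 0, 0, 0, 0, 1, 0, 0, 0, 0, 0, 0, 1]
max 36.5 0.1222
```

Emit:
move_arm(deltas=[0,0,0,0,0,0,1,0,-18,-7,-0.04,0,0,1,0,-18,-7,-0.04,0,0,1,0,-4,4,-0.1,0,0,1,0,-5.7,6,-0.12,0,0,1,0,-5.4,6,-0.12,0,0,1,0,-5,6,-0.12,0,0,1,0,-5,6,-0.12,0,0,1,0,-4.6,6,-0.12,0,0,1,0,-4,5,-0.1,0,0,1,0,-3,4,-0.07,0,0,1,0,0,0,0,0,0,1])

```text
clock: 11.4
position: [468.8, -148.8, 294.7]
tool_rot: [0.024, 0.854, 0.519, 0.015]
contact_force: [-0.1, -0.5, -0.2]
grip_width: 17.2
```

```bash
python3 st.py; python3 - <<'E'
from h import *
show(plan(line([555,-20,255],target(-18),8),1))
s=vision.camera("side");crop(s,320,230,60,60,9,"pics/l1.png")
crop(vision.camera("scene"),200,50,130,130,4,"pics/l2.png")
E
```

```text
clock 11.4 TCP [ 468.8 -148.8  294.7] tilt -3.24 spout-F [-21.6  12.   83.9] q [-0.46 -0.08  1.55 -0.    1.61  0.01] f [-0.1 -0.5 -0.2] w 17.2
[19.3, 1.9, 5.1, 0.0071, 0.0005, -0.0205, 1, 19.2, 2.3, 5.1, 0.0071, 0.0005, -0.0205, 1, 19.2, 2.7, 5.1, 0.0071, 0.0005, -0.0205, 1, 19.1, 3.2, 5.1, 0.0071, 0.0005, -0.0205, 1, 19, 3.6, 5, 0.0071, 0.0005, -0.0205, 1, 18.9, 4, 5, 0.0071, 0.0005, -0.0205, 1, 18.9, 4.4, 5, 0.0071, 0.0005, -0.0205, 1, 18.8, 4.9, 5, 0.0071, 0.0005, -0.0205, 1]
max 19.3 0.0205
```

View pics/l1.png

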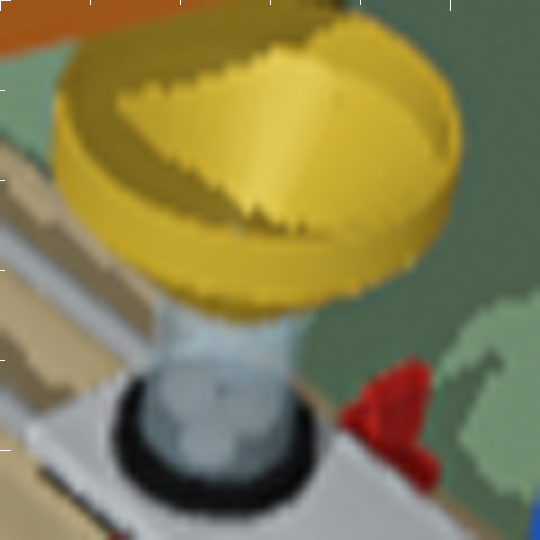

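View pics/l2.png

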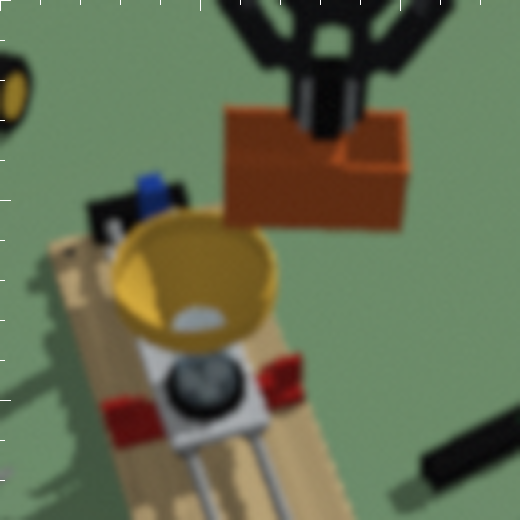

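Emit:
move_arm(deltas=[19,2,0,0.007,0,-0.02,1,24,2.5,0,0.007,0,-0.02,1,28,3.2,0,0.007,0,-0.02,1,30,4,3,0.007,0,-0.02,1,30,5,5,0.007,0,-0.02,1,30,6,8,0.007,0,-0.02,1,30,7,8,0.007,0,-0.02,1,30,8,8,0.007,0,-0.02,1,30,8,10,0,0,-0.02,1,30,8,10,0,0,-0.02,1,25,8,10,0,0,0,1,12,2,5,0,0,0,1])

```text
clock: 12.7
position: [656.6, 131.7, 216.8]
tool_rot: [-0.011, 0.798, 0.603, -0.014]
contact_force: [-0.3, -0.2, -1.3]
grip_width: 17.6
```

```bash
python3 st.py; python3 - <<'E'
from h import *
Q=target(-16.4)
show(plan(line([564,166,160],Q,4)+[([564,166,z],Q) for z in(125,100,85,78,78)],1))
crop(vision.camera("wrist"),160,165,240,150,3,"pics/m1.png")
s=vision.camera("side");crop(s,320,230,60,60,9,"pics/m2.png")
E
```

```text
clock 12.7 TCP [656.6 131.7 216.8] tilt 2.01 spout-F [167.3 304.7   0.5] q [0.08 0.38 1.18 0.   1.62 0.36] f [-0.3 -0.2 -1.3] w 17.6
[2.1, -24.1, 15, -0.0087, 0.0023, 0.0023, 1, 2, -24.2, 14.8, -0.0087, 0.0023, 0.0023, 1, 1.9, -24.4, 14.6, -0.0087, 0.0023, 0.0023, 1, 1.8, -24.5, 14.4, -0.0087, 0.0023, 0.0023, 1, -0, -0, 35, 0, -0, 0, 1, 0, 0, 25, 0, 0, 0, 1, 0, 0, 15, 0, 0, 0, 1, 0, 0, 7, 0, 0, 0, 1, 0, 0, 0, 0, 0, 0, 1]
max 35.0 0.0087
```

View pics/m1.png

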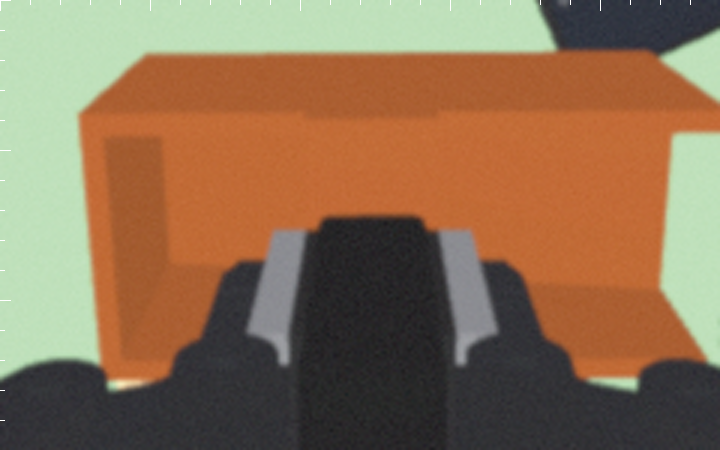

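View pics/m2.png

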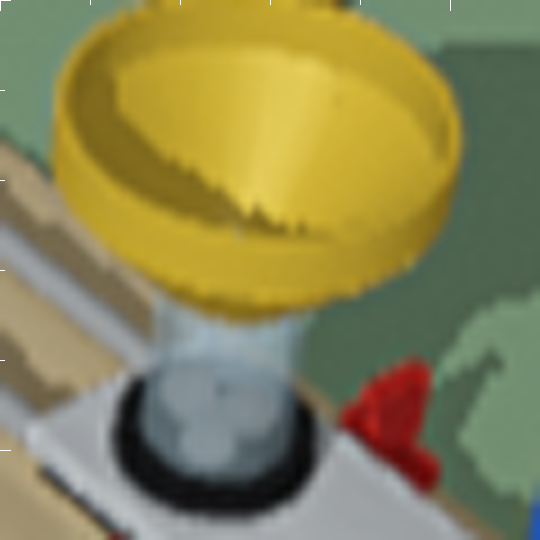

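The scoop is empty and its pose in the grip is unchanged. Next I'll set it down where it came from.

Emit:
move_arm(deltas=[2,-24,12,-0.009,0.002,0.002,1,2,-24,15,-0.009,0.002,0.002,1,2,-24,15,-0.009,0.002,0.002,1,2,-22,15,-0.009,0.002,0.002,1,0,-4,25,0,0,0,1,0,0,20,0,0,0,1,0,0,10,0,0,0,1,0,0,0,0,0,0,1])

```text
clock: 13.6
position: [560.2, 160.3, 106.1]
tool_rot: [0.002, 0.802, 0.597, -0.001]
contact_force: [-0.1, 0.0, -1.3]
grip_width: 17.1
```

```bash
python3 st.py; python3 - <<'E'
from h import *
Q=target(-16.4)
show(plan(line([564,166,80],Q,2)+[([564,166,z],Q) for z in(72,66,64)],1))
E
```

```text
clock 13.6 TCP [560.2 160.3 106.1] tilt -0.05 spout-F [  72.1  332.4 -108.1] q [ 0.15  0.24  1.59 -0.    1.31  0.44] f [-0.1  0.  -1.3] w 17.1
[3.3, 1, 13, 0.0005, 0.002, -0.0021, 1, 3.3, 1, 13, 0.0005, 0.002, -0.0021, 1, 0, -0, 8, 0, 0, -0, 1, 0, 0, 6, 0, 0, 0, 1, 0, 0, 2, 0, 0, 0, 1]
max 13.0 0.0021
```

Emit:
move_arm(deltas=[3.3,1,11,0,0.002,-0.002,1,3.3,1,11,0,0.002,-0.002,1,0,0,8,0,0,0,1,0,0,4,0,0,0,1,0,0,0,0,0,0,1])

```text
clock: 14.1
position: [566.1, 165.8, 71.3]
tool_rot: [0.001, 0.801, 0.599, 0.001]
contact_force: [0.0, 0.6, -1.3]
grip_width: 17.2
```

```bash
python3 st.py; python3 - <<'E'
from h import *
p,R=pose();print((R.inv()*target(-16.4)).as_rotvec())
E
```

```text
clock 14.1 TCP [566.1 165.8  71.3] tilt -0.17 spout-F [  78.2  338.2 -142.7] q [ 0.15  0.28  1.61 -0.    1.24  0.44] f [ 0.   0.6 -1.3] w 17.2
[ 0.00288986 -0.00121577 -0.00105528]
```

Emit:
move_arm(deltas=[0,0,4,0.003,-0.001,-0.001,1,0,0,2.5,0,0,0,1,0,0,1.5,0,0,0,1,0,0,0,0,0,0,1])

```text
clock: 14.5
position: [566.4, 165.8, 63.3]
tool_rot: [0.0, 0.801, 0.599, 0.0]
contact_force: [0.7, -0.3, -0.6]
grip_width: 17.2
```

```bash
python3 st.py
```

```text
clock 14.5 TCP [566.4 165.8  63.3] tilt -0.02 spout-F [  78.4  338.3 -150.9] q [0.15 0.29 1.62 0.   1.23 0.44] f [ 0.7 -0.3 -0.6] w 17.2
```

Emit:
move_arm(deltas=[0,0,1.2,0,0,0,1,0,0,0,0,0,0,1])

```text
clock: 14.7
position: [566.6, 165.8, 62.4]
tool_rot: [0.0, 0.801, 0.599, 0.001]
contact_force: [-0.1, -0.6, -2.3]
grip_width: 17.5
```

```bash
python3 st.py
```

```text
clock 14.7 TCP [566.6 165.8  62.4] tilt -0.05 spout-F [  78.6  338.3 -151.8] q [0.15 0.29 1.62 0.   1.23 0.44] f [-0.1 -0.6 -2.3] w 17.5
```

Releasing, then rising straight up.

Emit:
move_arm(deltas=[0,0,0,0,0,0,0,0,0,0,0,0,0,0,0,0,0,0,0,0,0,0,0,0,0,0,0,0,0,0,0,0,0,0,0,0,0,0,0,0,0,0,0,0,-10,0,0,0,0,0,0,-25,0,0,0,0,0,0,-35,0,0,0,0,0,0,-35,0,0,0,0,0,0,-35,0,0,0,0,0,0,0,0,0,0,0])

```text
clock: 15.9
position: [565.8, 165.7, 211.3]
tool_rot: [0.0, 0.801, 0.599, 0.001]
contact_force: [0.2, -0.7, -0.3]
grip_width: 85.6
```

```bash
python3 - <<'E'
from h import *
o=manip.get_obs();p,R=pose(o);print(p,o["grip_width"],o["clock"])
C=cal("wrist");im=vision.camera("wrist");cv2.imwrite("pics/n1.png",im[:,:,::-1])
crop(vision.camera("side"),200,140,110,110,5,"pics/n2.png")
E
```

```text
[565.82609294 165.67886655 211.25590955] 85.55782980614923 15.9
```

View pics/n1.png

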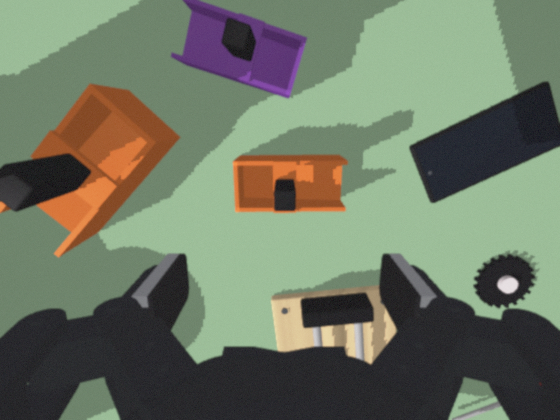

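View pics/n2.png

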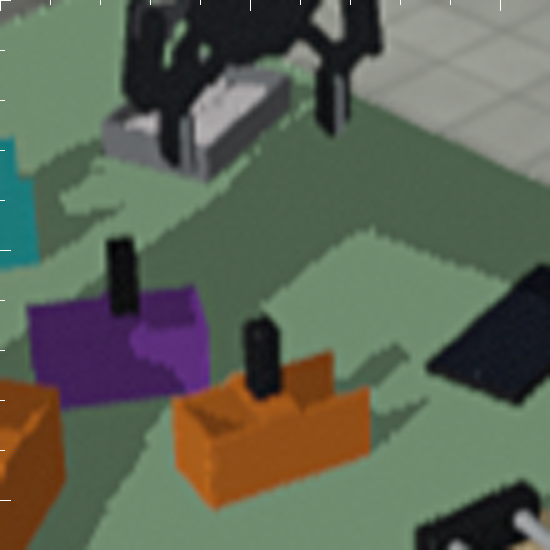

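```bash
python3 - <<'E'
from h import *
show(plan(line([515,-311,240],target(-100.1),12),0))
E
```

```text
[-39.3, 7.2, -2.7, -0.0001, 0.0003, 0.1217, 0, -38.1, 11.9, -2.7, -0.0001, 0.0003, 0.1217, 0, -36.4, 16.5, -2.8, -0.0001, 0.0003, 0.1217, 0, -34.1, 20.8, -2.8, -0.0001, 0.0003, 0.1217, 0, -31.3, 24.8, -2.8, -0.0001, 0.0003, 0.1217, 0, -28.1, 28.4, -2.8, -0.0001, 0.0003, 0.1217, 0, -24.4, 31.6, -2.8, -0.0001, 0.0003, 0.1217, 0, -20.4, 34.3, -2.8, -0.0001, 0.0003, 0.1217, 0, -16.1, 36.5, -2.8, -0.0001, 0.0003, 0.1217, 0, -11.5, 38.2, -2.8, -0.0001, 0.0003, 0.1217, 0, -6.8, 39.3, -2.8, -0.0001, 0.0003, 0.1217, 0, -2, 39.9, -2.8, -0.0001, 0.0003, 0.1217, 0]
max 39.9 0.1217
```

Emit:
move_arm(deltas=[-30,6,-5,0,0,0.12,0,-38,12,-5,0,0,0.12,0,-36,16,-3,0,0,0.12,0,-34,21,-3,0,0,0.12,0,-31,25,-3,0,0,0.12,0,-28,28,-3,0,0,0.12,0,-24,32,-3,0,0,0.12,0,-20,34,-3,0,0,0.12,0,-16,36,-2,0,0,0.12,0,-11,34,0,0,0,0.12,0,-7,25,0,0,0,0.11,0,0,0,0,0,0,0,0])

```text
clock: 17.2
position: [507.9, -255.0, 223.5]
tool_rot: [-0.002, 0.999, -0.039, -0.013]
contact_force: [-0.4, 0.1, -0.9]
grip_width: 85.4
```

```bash
python3 - <<'E'
from h import *
o=manip.get_obs();p,R=pose(o);print(p,o["joint_positions"].round(2),np.degrees(np.arctan2(*R.as_matrix()[1::-1,1])),o["clock"])
C=cal("wrist");im=vision.camera("wrist");cv2.imwrite("pics/o1.png",im[:,:,::-1])
print(proj("wrist",[523.5,-312,135],C),proj("wrist",[545.6,-189.4,174],C))
s=vision.camera("side");cv2.imwrite("pics/o2.png",s[:,:,::-1])
E
```

```text
[ 507.9193279  -254.95592375  223.47603544] [-0.6   0.16  1.45 -0.01  1.56  1.05] -94.4356595220925 17.2
[358.54064564 181.43330169] [168.58602291 175.39096316]
```

View pics/o1.png

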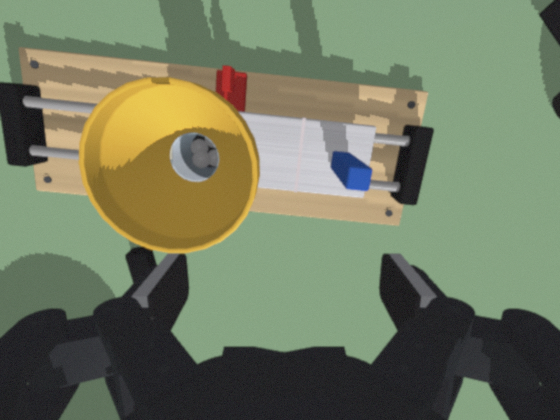

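The wrist view shows the funnel at (170,165) with balls in the tube at (203,150). The white mark is near (302,140), the red pointer near (232,90) and the blue post at (352,172).

```bash
python3 - <<'E'
from h import *
crop("pics/o1.png",160,50,250,150,3,"pics/o3.png")
crop("pics/o1.png",165,115,70,70,8,"pics/o4.png")
E
```

```text
(no output)
```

View pics/o3.png

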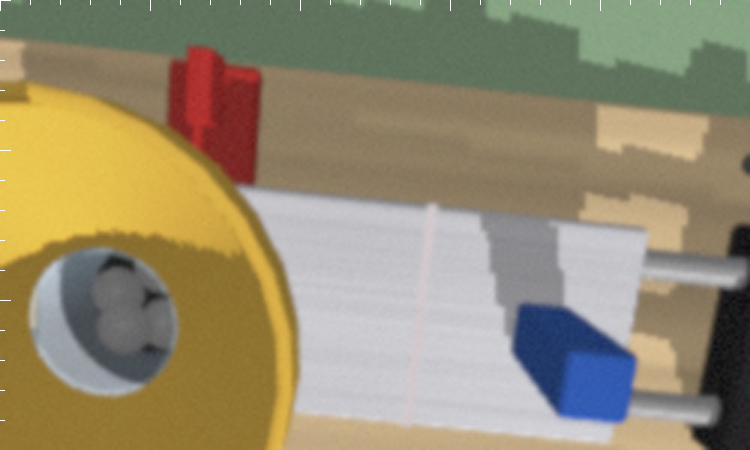

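View pics/o4.png

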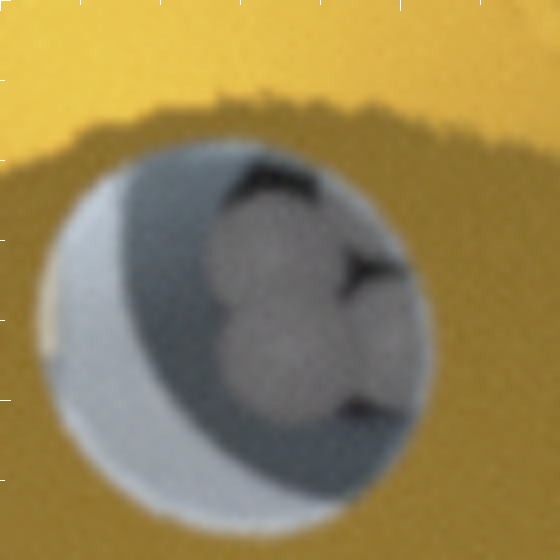

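View pics/o2.png

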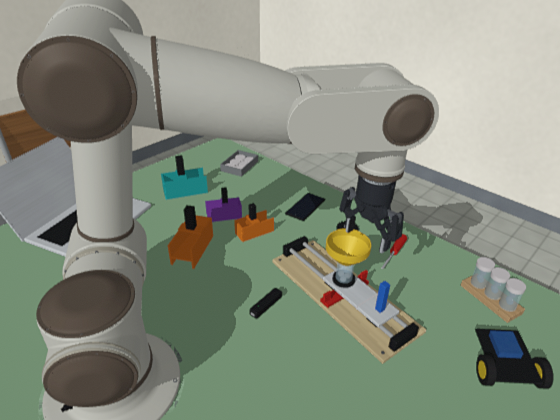

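```bash
python3 - <<'E'
from h import *
C=cal("wrist");S=lambda x,y:(160+(x-1)/3,50+(y-1)/3)
yd=np.array([np.cos(np.radians(79.9)),np.sin(np.radians(79.9))])
def pt(a,z=50): return onz("wrist",S(*a),z,C)[:2]
L=[pt(a) for a in[(432,205),(408,425)]];print("line",np.round(L,1),"az",np.degrees(np.arctan2(*(L[0]-L[1])[::-1]))-0, [float(l@yd) for l in L])
for z in(50,45,55): 
  for a in[(205,50),(198,150)]: print("ptr",z,pt(a,z).round(1),pt(a,z)@yd)
q=pt((597,387),135);print("post",q)
# plate edges
e=[pt(a) for a in[(245,185),(648,230),(305,412),(610,440)]];print("edge az",np.degrees(np.arctan2(*(e[0]-e[1])[::-1])),np.degrees(np.arctan2(*(e[2]-e[3])[::-1])))
im=cv2.cvtColor(cv2.imread("pics/o1.png"),cv2.COLOR_BGR2HSV);m=cv2.inRange(im,(18,130,50),(34,255,255))
c=max(cv2.findContours(m,0,1)[0],key=cv2.contourArea);(ex,ey),ax,an=cv2.fitEllipse(cv2.convexHull(c));print("funnel",ex,ey,ax,onz("wrist",(ex,ey),174,C))
crop("pics/a_scene.png",215,125,70,50,10,"pics/q1.png");crop("pics/a_side.png",305,220,110,100,7,"pics/q2.png")
E
```

```text
line [[ 569.  -276.5]
 [ 498.  -264.6]] az -9.469064845797021 [-172.38292089879738, -173.17585086261485]
ptr 50 [ 619.1 -210.4] -98.59634762784742
ptr 50 [ 590.7 -204.8] -98.02486257092319
ptr 45 [ 619.7 -209.6] -97.71944692328401
ptr 45 [ 590.8 -203.9] -97.13886934030303
ptr 55 [ 618.5 -211.2] -99.47324833241085
ptr 55 [ 590.5 -205.7] -98.91085580154338
post [ 526.61010412 -309.58877745]
edge az 79.80378001747357 80.59993125020175
funnel 168.5154266357422 164.00424194335938 (170.4261474609375, 186.20277404785156) [ 552.65555762 -187.7666394   174.        ]
```

View pics/q1.png

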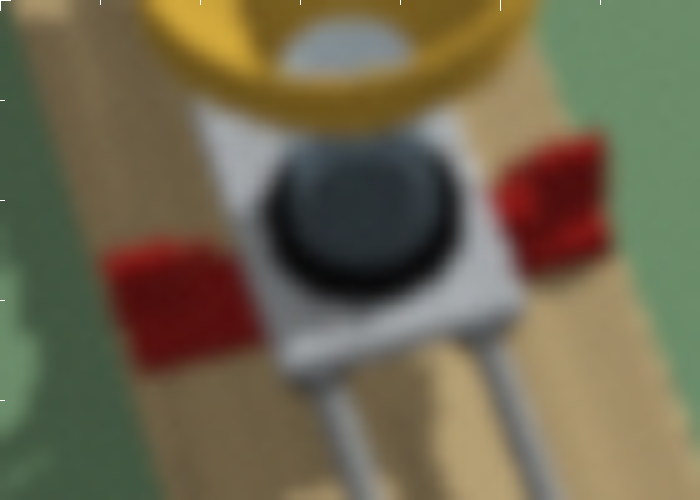

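View pics/q2.png

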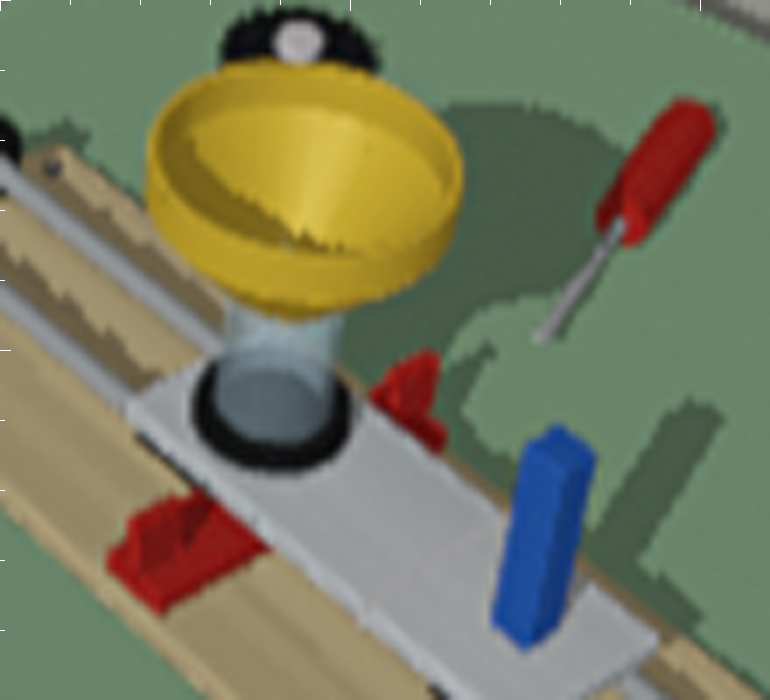

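```bash
python3 - <<'E'
from h import *
show(plan(line([525,-309,190],target(-100),4),0))
E
```

```text
[5.3, 13.8, 8.2, -0.0009, 0.0063, 0.026, 0, 5.6, 13.7, 8.3, -0.0009, 0.0063, 0.026, 0, 5.9, 13.5, 8.3, -0.0009, 0.0063, 0.026, 0, 6.2, 13.4, 8.4, -0.0009, 0.0063, 0.026, 0]
max 13.8 0.026
```

Emit:
move_arm(deltas=[5,14,8,0,0.006,0.025,0,5.5,14,8,0,0.006,0.025,0,6,13.5,8,0,0.006,0.025,0,6,10,6,0,0.006,0.025,0,0,0,0,0,0,0,0])

```text
clock: 17.8
position: [527.2, -307.4, 188.9]
tool_rot: [-0.003, 0.996, -0.086, -0.0]
contact_force: [-0.3, 0.1, -1.4]
grip_width: 84.8
```

```bash
python3 - <<'E'
from h import *
o=manip.get_obs();p,R=pose(o);print(p,np.degrees(np.arctan2(*R.as_matrix()[1::-1,1])),R.as_matrix()[:,2].round(3),o["clock"])
C=cal("wrist");im=vision.camera("wrist");cv2.imwrite("pics/r1.png",im[:,:,::-1])
print([proj("wrist",p+R.apply([0,0,-(135-p[2])]),C)])
crop(vision.camera("side"),310,160,130,130,5,"pics/r2.png")
E
```

```text
[ 527.24405165 -307.42571931  188.87536659] -99.85652615251603 [-0.     0.005 -1.   ] 17.8
[array([281.76922269, 225.71632152])]
```

View pics/r1.png

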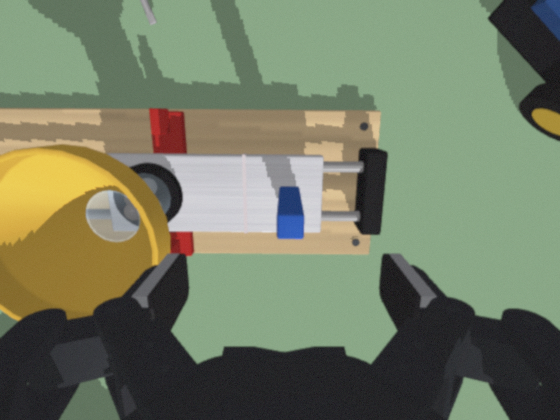

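View pics/r2.png

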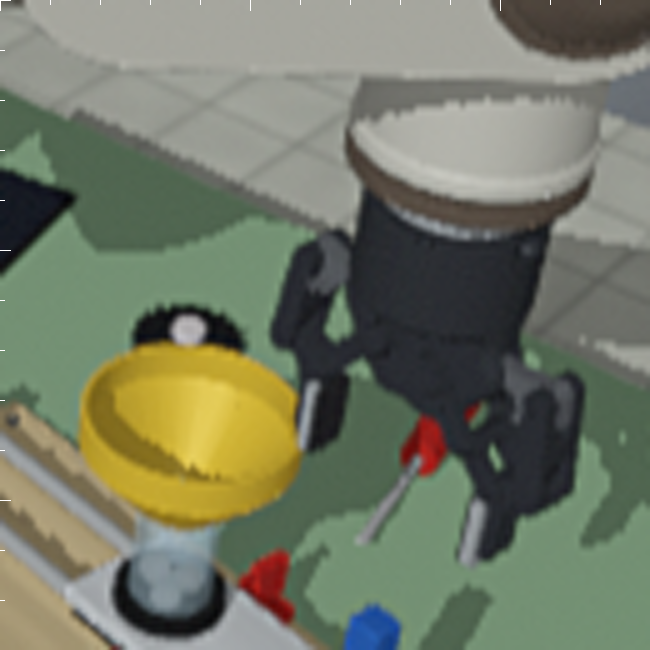

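```bash
python3 - <<'E'
from h import *
crop("pics/n1.png",265,165,45,55,10,"pics/s1.png")
crop("pics/r1.png",265,175,50,70,8,"pics/s2.png")
# prediction for n1: camera in tool frame const
p,R=pose();K,Rc,t=cal("wrist")
P=np.array([[0,0,1.]])
def predtool(v): # v in tool frame
    return proj("wrist",p+R.apply(v))
print("n1 axis at z104",predtool([0,0,-(104-211.3)]), "with 0.7mm", predtool([0,.7,107.3]), "now z135",predtool([0,0,-(135-p[2])]))
E
```

```text
n1 axis at z104 [282.07998655 203.76223331] with 0.7mm [282.94775423 203.76192672] now z135 [281.75832278 225.09373202]
```

View pics/s1.png

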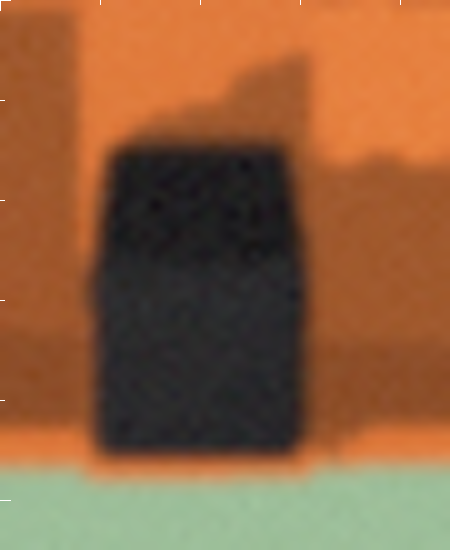

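View pics/s2.png

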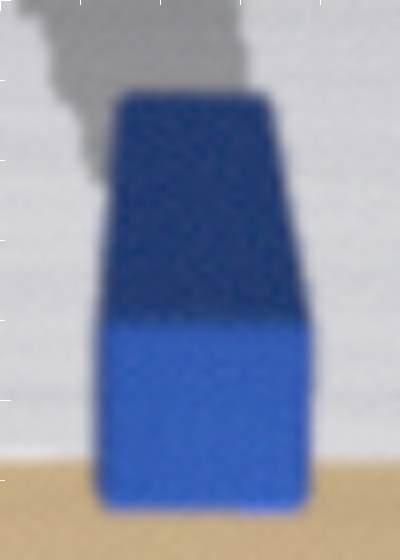

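The wrist view, corrected with the scoop as reference, puts the post at (523.0,-311.1). The fixed cameras gave (523.3,-311.0). Descending.

```bash
python3 - <<'E'
from h import *
Q=target(-100)
show(plan(line([523.1,-311,165],Q,2)+[([523.1,-311,z],Q) for z in(145,130,118)],0.4))
E
```

```text
[-1.6, 2.7, 12.5, -0.0023, 0.0002, 0.0023, 0.4, -1.6, 2.6, 12.5, -0.0023, 0.0002, 0.0023, 0.4, 0, 0, 20, -0, 0, 0, 0.4, 0, 0, 15, 0, 0, 0, 0.4, 0, 0, 12, 0, 0, 0, 0.4]
max 20.0 0.0023
```

Emit:
move_arm(deltas=[-1.6,2.2,0,-0.002,0,0.002,0.4,-1.6,1.5,6,-0.002,0,0.002,0.4,0,0,12,0,0,0,0.4,0,0,12,0,0,0,0.4,0,0,0,0,0,0,0.4])

```text
clock: 18.4
position: [523.0, -308.5, 158.5]
tool_rot: [0.0, 0.996, -0.086, 0.0]
contact_force: [-0.3, -0.8, 0.4]
grip_width: 51.5
```

```bash
python3 - <<'E'
from h import *
o=manip.get_obs();p,R=pose(o);print(p,o["grip_width"],R.as_matrix()[:,2].round(3),o["clock"])
C=cal("wrist");im=vision.camera("wrist");cv2.imwrite("pics/t1.png",im[:,:,::-1])
crop(vision.camera("side"),340,180,100,120,5,"pics/t2.png")
Q=target(-100)
show(plan(line([523.1,-311,p[2]-20],Q,2),0.4))
E
```

```text
[ 523.03267325 -308.52641144  158.47890731] 51.50569918944492 [ 0.001 -0.    -1.   ] 18.4
[-0, 1.1, 10.9, 0.0005, -0.0011, 0.0011, 0.4, -0, 1.1, 10.9, 0.0005, -0.0011, 0.0011, 0.4]
max 10.9 0.0011
```

View pics/t1.png

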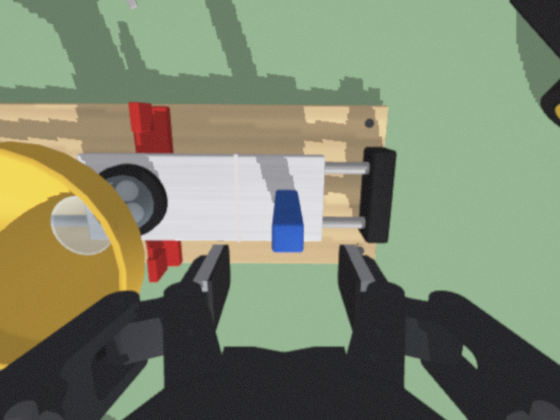

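View pics/t2.png

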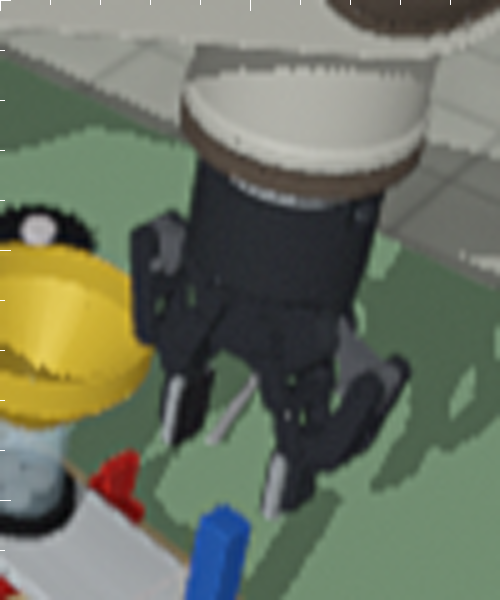

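```bash
python3 - <<'E'
from h import *
crop("pics/t1.png",120,90,150,200,4,"pics/t3.png")
E
```

```text
(no output)
```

View pics/t3.png

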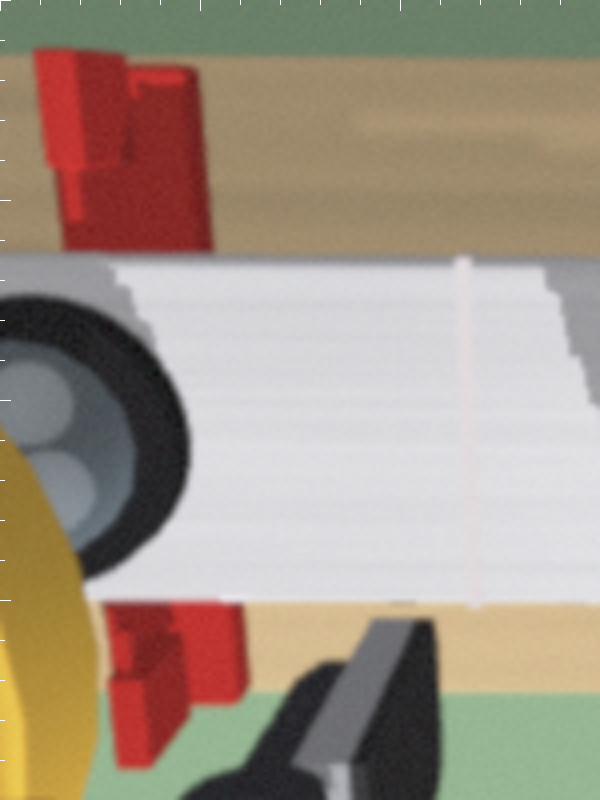

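```bash
python3 - <<'E'
from h import *
C=cal("wrist");S=lambda x,y:(120+(x-1.5)/4,90+(y-1.5)/4)
yd=np.array([np.cos(np.radians(79.9)),np.sin(np.radians(79.9))])
f=lambda a,z:float(onz("wrist",S(*a),z,C)[:2]@yd)
print("line",f((463,260),50),f((476,605),50))
for z in(46,50,54,58): print(z,[round(f(a,z),1) for a in[(58,105),(75,195),(132,720),(125,640)]])
E
```

```text
line -175.71419545968246 -175.86585093506463
46 [-98.2, -99.5, -98.9, -99.4]
50 [-100.0, -101.2, -100.7, -101.2]
54 [-101.7, -103.0, -102.5, -102.9]
58 [-103.5, -104.8, -104.3, -104.7]
```

The mark is about 74–75 mm from the pointers. I'll finish the descent and grip the post.

Emit:
move_arm(deltas=[0,1.2,10,0,-0.001,0.001,0.4,0,0.8,15,0,0,0,0.4,0,0,15,0,0,0,0.4,0,0,8,0,0,0,0.4,0,0,0,0,0,0,0.4])

```text
clock: 19.0
position: [523.3, -311.2, 108.2]
tool_rot: [0.001, 0.996, -0.087, 0.001]
contact_force: [-0.6, 0.4, 0.5]
grip_width: 51.2
```

```bash
python3 - <<'E'
from h import *
o=manip.get_obs();p,R=pose(o);print(p,o["grip_width"],o["contact_force"],R.as_matrix()[:,2].round(3),o["clock"])
crop(vision.camera("wrist"),160,165,240,150,3,"pics/u1.png")
crop(vision.camera("side"),340,200,100,120,5,"pics/u2.png")
show(plan(line([523.1,-311,96],target(-100),1),0.4))
E
```

```text
[ 523.27914856 -311.22331066  108.19631165] 51.20766562154234 [-0.60674753  0.3843435   0.48861041] [ 0.001 -0.002 -1.   ] 19.0
[-0.7, -0.4, 13.6, 0.002, -0.003, 0.0012, 0.4]
max 13.6 0.003
```

View pics/u1.png

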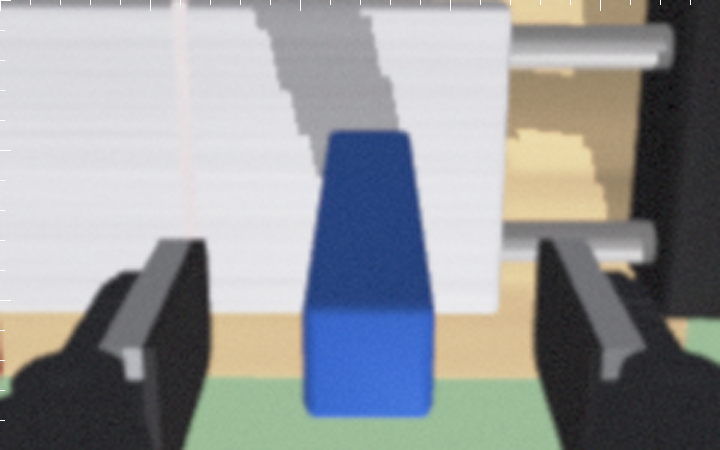

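View pics/u2.png

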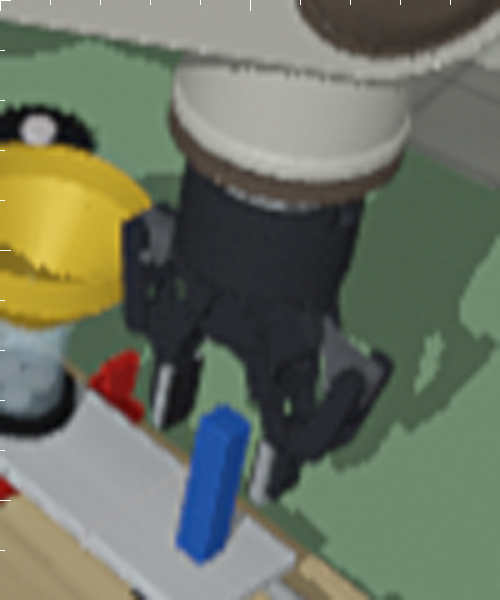

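Emit:
move_arm(deltas=[0,0,5,0.002,-0.003,0.001,0.4,0,0,5,0,0,0,0.4,0,0,0,0,0,0,0.4])

```text
clock: 19.4
position: [524.3, -312.0, 100.2]
tool_rot: [0.001, 0.996, -0.087, 0.001]
contact_force: [-0.2, -0.8, 0.5]
grip_width: 51.3
```

```bash
python3 - <<'E'
from h import *
o=manip.get_obs();p,R=pose(o);print(p,o["grip_width"],o["contact_force"],R.as_matrix()[:,2].round(3),o["clock"])
E
```

```text
[ 524.27992631 -311.97209675  100.22241531] 51.28622435528188 [-0.20849814 -0.82517326  0.49560071] [ 0.002 -0.001 -1.   ] 19.4
```

Emit:
move_arm(deltas=[-1,-1,3.5,0.001,-0.001,0,0.4,0,0,0,0,0,0,0.4,0,0,0,0,0,0,1,0,0,0,0,0,0,1,0,0,0,0,0,0,1,0,0,0,0,0,0,1,0,0,0,0,0,0,1])

```text
clock: 20.1
position: [523.6, -310.8, 97.1]
tool_rot: [0.0, 0.996, -0.087, 0.001]
contact_force: [-0.1, 0.2, -1.0]
grip_width: 17.4
```

```bash
cat > ca.py <<'E'
from h import *
o=manip.get_obs();p,R=pose(o)
yd=np.array([np.cos(np.radians(79.9)),np.sin(np.radians(79.9)),0])
print("clock",o["clock"],p.round(2),"s=",round(float(p@yd),2),"fy",round(float(o["contact_force"]@yd),2),"f",o["contact_force"].round(1),"w",round(o["grip_width"],1),"y in tool",R.inv().apply(yd).round(3),"toolaz",np.degrees(np.arctan2(*R.as_matrix()[1::-1,1])).round(2),"z",R.as_matrix()[:,2].round(3))
E
python3 ca.py
```

```text
clock 20.1 [ 523.59 -310.81   97.06] s= -214.17 fy 0.14 f [-0.1  0.2 -1. ] w 17.4 y in tool [ 0.002 -1.    -0.   ] toolaz -100.0 z [ 0.001 -0.    -1.   ]
```

Emit:
move_arm(deltas=[0,-3,0,0,0,0,1,0,-5,0,0,0,0,1,0,-6,0,0,0,0,1,0,-6,0,0,0,0,1,0,-6,0,0,0,0,1,0,-6,0,0,0,0,1,0,-5,0,0,0,0,1,0,-3,0,0,0,0,1,0,0,0,0,0,0,1])

```text
clock: 21.0
position: [531.4, -267.5, 97.0]
tool_rot: [0.0, 0.996, -0.087, 0.001]
contact_force: [0.3, -0.5, -1.1]
grip_width: 17.3
```

```bash
python3 ca.py; python3 - <<'E'
from h import *
im=vision.camera("wrist");cv2.imwrite("pics/v1.png",im[:,:,::-1])
crop(vision.camera("side"),305,220,110,100,7,"pics/v2.png")
E
```

```text
clock 21.0 [ 531.42 -267.46   97.04] s= -170.12 fy -0.39 f [ 0.3 -0.5 -1.1] w 17.3 y in tool [ 0.002 -1.    -0.001] toolaz -99.97 z [ 0.002 -0.001 -1.   ]
```

View pics/v1.png

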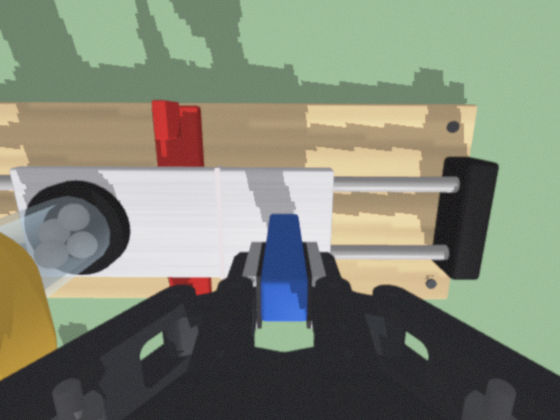

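View pics/v2.png

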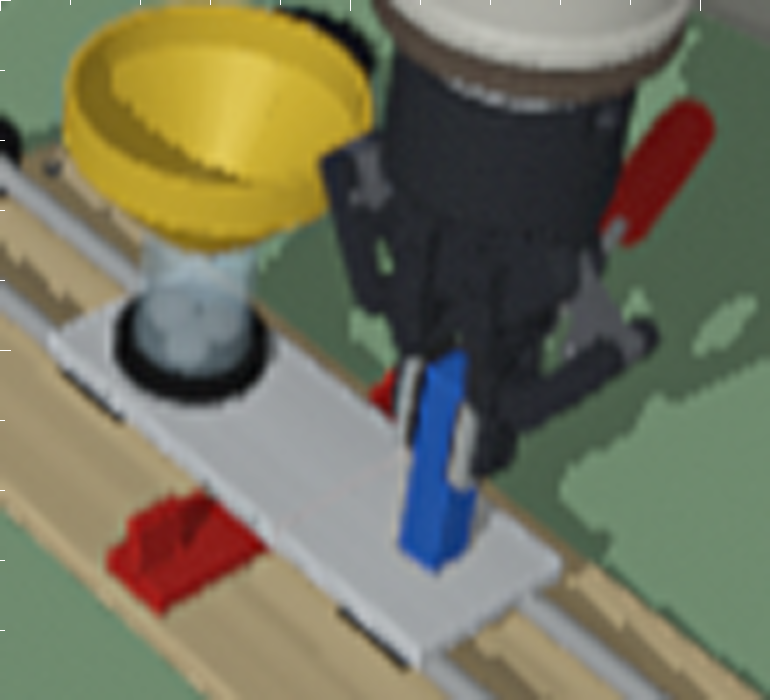

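All four balls are visible in the tube at about (65,235). The mark is roughly 30 mm short of the pointers, so I'll re-measure that.

```bash
python3 - <<'E'
from h import *
crop("pics/v1.png",140,90,110,210,4,"pics/v3.png")
E
```

```text
(no output)
```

View pics/v3.png

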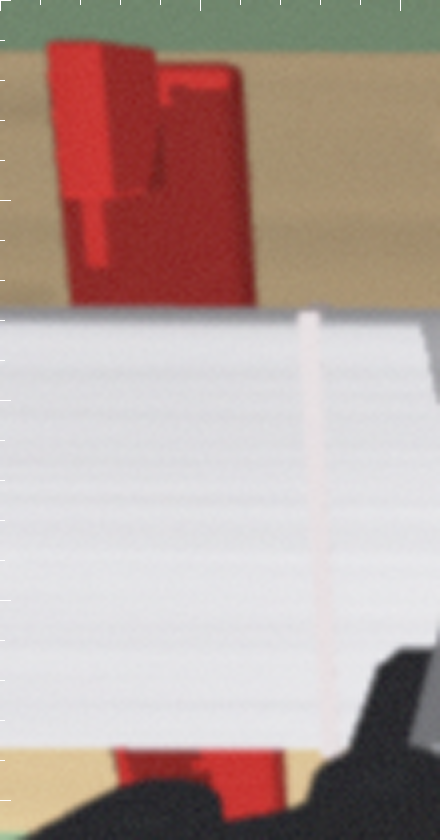

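```bash
python3 ca.py; python3 - <<'E'
from h import *
C=cal("wrist");S=lambda x,y:(140+(x-1.5)/4,90+(y-1.5)/4)
yd=np.array([np.cos(np.radians(79.9)),np.sin(np.radians(79.9))])
f=lambda a,z:float(onz("wrist",S(*a),z,C)[:2]@yd)
print("line",f((309,320),50),f((326,720),50))
for z in(46,50,54,58,62): print(z,[round(f(a,z),1) for a in[(48,42),(101,42),(62,198),(108,198),(95,235)]])
for z in(12,18,24,30): print("base",z,[round(f(a,z),1) for a in[(70,300),(256,300),(240,70)]])
E
```

```text
clock 21.1 [ 531.35 -267.74   97.01] s= -170.41 fy 1.01 f [ 2.   0.7 -0.6] w 17.3 y in tool [ 0.002 -1.    -0.   ] toolaz -99.98 z [ 0.002 -0.001 -1.   ]
line -131.85222390522716 -131.1542680107024
46 [-95.7, -103.3, -95.4, -102.2, -99.8]
50 [-97.3, -104.7, -97.0, -103.7, -101.3]
54 [-98.8, -106.1, -98.6, -105.1, -102.7]
58 [-100.4, -107.5, -100.1, -106.5, -104.2]
62 [-102.0, -108.9, -101.7, -108.0, -105.7]
base 12 [-81.7, -114.7, -114.5]
base 18 [-84.0, -116.2, -116.0]
base 24 [-86.4, -117.7, -117.5]
base 30 [-88.8, -119.2, -119.0]
```

Emit:
move_arm(deltas=[0,-2,0,0,0,0,1,0,-3,0,0,0,0,1,0,-3,0,0,0,0,1,0,-3,0,0,0,0,1,0,-2,0,0,0,0,1,0,-1,0,0,0,0,1,0,0,0,0,0,0,1])

```text
clock: 21.8
position: [534.0, -253.5, 97.1]
tool_rot: [0.0, 0.996, -0.087, 0.001]
contact_force: [0.6, -1.4, -0.7]
grip_width: 17.3
```

```bash
python3 ca.py
```

```text
clock 21.8 [ 533.95 -253.46   97.06] s= -155.89 fy -1.32 f [ 0.6 -1.4 -0.7] w 17.3 y in tool [ 0.001 -1.    -0.001] toolaz -100.02 z [ 0.002 -0.001 -1.   ]
```

Emit:
move_arm(deltas=[0,-1.5,0,0,0,0,1,0,-1.5,0,0,0,0,1])

```text
clock: 22.0
position: [534.5, -250.5, 97.0]
tool_rot: [0.001, 0.996, -0.087, 0.001]
contact_force: [2.4, -0.5, -1.5]
grip_width: 17.2
```

```bash
python3 ca.py
```

```text
clock 22.0 [ 534.47 -250.54   97.02] s= -152.93 fy -0.12 f [ 2.4 -0.5 -1.5] w 17.2 y in tool [ 0.001 -1.    -0.001] toolaz -100.03 z [ 0.002 -0.001 -1.   ]
```

Emit:
move_arm(deltas=[0,-1.5,0,0,0,0,1,0,-1,0,0,0,0,1])

```text
clock: 22.2
position: [535.0, -247.9, 97.0]
tool_rot: [0.001, 0.996, -0.087, 0.001]
contact_force: [1.2, -2.3, -1.1]
grip_width: 17.4
```

```bash
python3 ca.py
```

```text
clock 22.2 [ 534.97 -247.87   97.05] s= -150.22 fy -2.08 f [ 1.2 -2.3 -1.1] w 17.4 y in tool [ 0.001 -1.    -0.001] toolaz -100.04 z [ 0.002 -0.001 -1.   ]
```

Emit:
move_arm(deltas=[0,-1.5,0,0,0,0,1,0,-1,0,0,0,0,1])

```text
clock: 22.4
position: [535.2, -246.6, 97.1]
tool_rot: [0.002, 0.996, -0.088, 0.001]
contact_force: [-0.6, -13.7, -4.0]
grip_width: 17.2
```

```bash
python3 ca.py
```

```text
clock 22.4 [ 535.18 -246.64   97.08] s= -148.96 fy -13.59 f [ -0.6 -13.7  -4. ] w 17.2 y in tool [ 0.001 -1.    -0.004] toolaz -100.06 z [ 0.002 -0.004 -1.   ]
```

The rib is met at s≈-149.5, so the notch should be at about -138.

Emit:
move_arm(deltas=[0,-1,0,0,0,0,1])

```text
clock: 22.5
position: [535.2, -246.6, 97.1]
tool_rot: [0.003, 0.996, -0.088, 0.001]
contact_force: [-0.4, -10.9, -3.4]
grip_width: 17.5
```

```bash
python3 ca.py
```

```text
clock 22.5 [ 535.19 -246.62   97.1 ] s= -148.94 fy -10.8 f [ -0.4 -10.9  -3.4] w 17.5 y in tool [ 0.    -1.    -0.005] toolaz -100.08 z [ 0.002 -0.006 -1.   ]
```

Emit:
move_arm(deltas=[0,-1,0,0,0,0,1,0,-1,0,0,0,0,1])

```text
clock: 22.7
position: [535.3, -246.0, 97.1]
tool_rot: [0.004, 0.996, -0.088, 0.001]
contact_force: [0.8, -8.0, -1.9]
grip_width: 17.4
```

```bash
python3 ca.py
```

```text
clock 22.7 [ 535.31 -245.97   97.12] s= -148.28 fy -7.7 f [ 0.8 -8.  -1.9] w 17.4 y in tool [-0.    -1.    -0.007] toolaz -100.13 z [ 0.001 -0.008 -1.   ]
```

Emit:
move_arm(deltas=[0,-2,0,-0.004,0,0,1,0,-2,0,-0.004,0,0,1])

```text
clock: 22.9
position: [535.9, -242.7, 97.2]
tool_rot: [0.008, 0.996, -0.089, 0.001]
contact_force: [1.6, -3.6, -0.1]
grip_width: 16.9
```

```bash
python3 ca.py
```

```text
clock 22.9 [ 535.9  -242.73   97.16] s= -144.99 fy -3.21 f [ 1.6 -3.6 -0.1] w 16.9 y in tool [-0.002 -1.    -0.016] toolaz -100.2 z [ 0.    -0.016 -1.   ]
```

Emit:
move_arm(deltas=[0,-2,0,0,0,0,1])

```text
clock: 23.0
position: [536.3, -240.5, 97.2]
tool_rot: [0.008, 0.996, -0.089, 0.001]
contact_force: [1.2, -2.9, 0.4]
grip_width: 17.3
```

```bash
python3 ca.py
```

```text
clock 23.0 [ 536.31 -240.5    97.15] s= -142.72 fy -2.65 f [ 1.2 -2.9  0.4] w 17.3 y in tool [-0.002 -1.    -0.015] toolaz -100.21 z [ 0.    -0.016 -1.   ]
```

Emit:
move_arm(deltas=[0,-1,0,0.004,0,0,1])

```text
clock: 23.1
position: [536.6, -238.9, 97.1]
tool_rot: [0.005, 0.996, -0.089, 0.001]
contact_force: [1.7, -1.5, -1.6]
grip_width: 17.1
```

```bash
python3 ca.py;  python3 - <<'E'
from h import *
im=vision.camera("wrist");cv2.imwrite("pics/w1.png",im[:,:,::-1]);crop(im,120,80,130,150,5,"pics/w2.png")
E
```

```text
clock 23.1 [ 536.57 -238.94   97.11] s= -141.14 fy -1.17 f [ 1.7 -1.5 -1.6] w 17.1 y in tool [-0.002 -1.    -0.01 ] toolaz -100.19 z [ 0.001 -0.011 -1.   ]
```

View pics/w1.png

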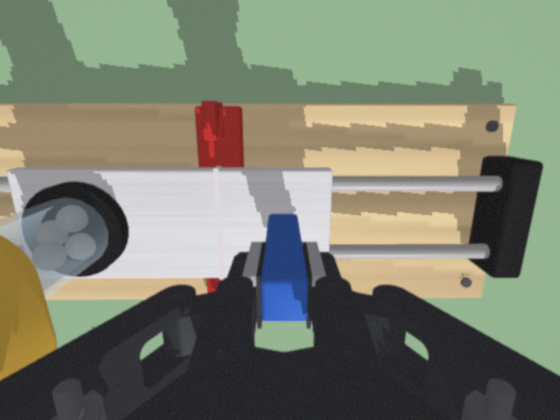

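View pics/w2.png

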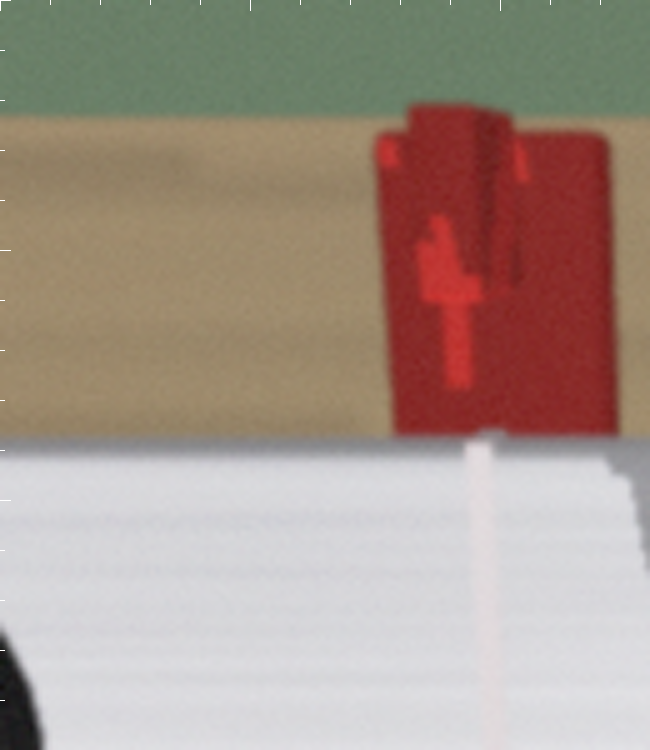

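Emit:
move_arm(deltas=[0,-0.8,0,0.004,0,0,1,0,0,0,0,0,0,1])

```text
clock: 23.35
position: [536.8, -237.6, 97.0]
tool_rot: [0.003, 0.996, -0.089, 0.001]
contact_force: [2.7, 3.1, 0.4]
grip_width: 17.1
```

```bash
python3 ca.py;  python3 - <<'E'
from h import *
C=cal("wrist");im=vision.camera("wrist");crop(im,120,80,130,150,5,"pics/x2.png")
E
python3 ca.py
```

```text
clock 23.35 [ 536.81 -237.59   97.04] s= -139.77 fy 3.49 f [2.7 3.1 0.4] w 17.1 y in tool [-0.001 -1.    -0.005] toolaz -100.16 z [ 0.002 -0.005 -1.   ]
clock 23.4 [ 536.83 -237.59   97.07] s= -139.77 fy 4.62 f [2.5 4.2 0.4] w 17.5 y in tool [-0.001 -1.    -0.005] toolaz -100.16 z [ 0.002 -0.005 -1.   ]
```

View pics/x2.png

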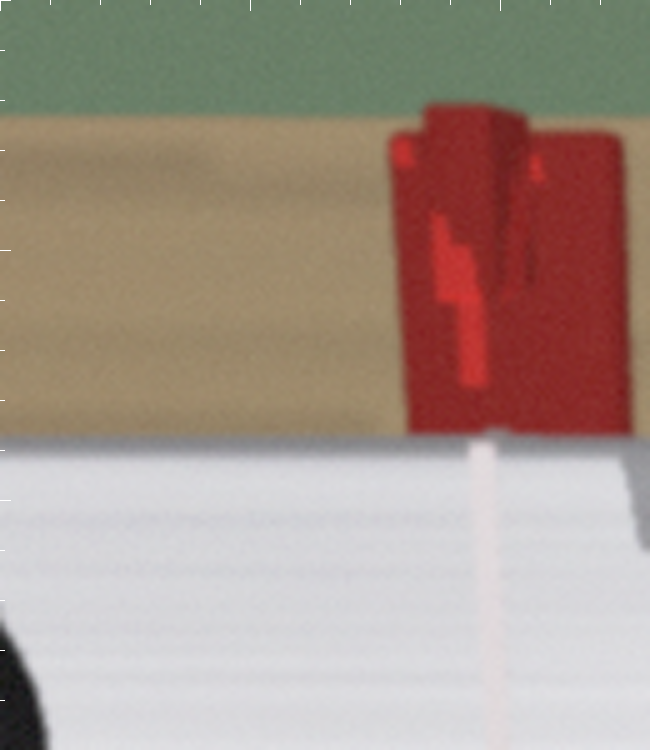

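Emit:
move_arm(deltas=[0,-0.8,0,0.003,0,0,1,0,0,0,0,0,0,1,0,0,0,0,0,0,1])

```text
clock: 23.7
position: [536.9, -237.0, 97.0]
tool_rot: [0.001, 0.996, -0.088, 0.001]
contact_force: [1.7, 1.7, -0.1]
grip_width: 17.2
```

```bash
python3 ca.py;  python3 - <<'E'
from h import *
C=cal("wrist");im=vision.camera("wrist");crop(im,120,80,130,150,5,"pics/y2.png")
crop(vision.camera("side"),305,220,110,100,7,"pics/y3.png")
E
python3 ca.py
```

```text
clock 23.7 [ 536.92 -236.98   97.02] s= -139.15 fy 1.94 f [ 1.7  1.7 -0.1] w 17.2 y in tool [-0.001 -1.    -0.002] toolaz -100.15 z [ 0.002 -0.003 -1.   ]
clock 23.8 [ 536.92 -237.     97.03] s= -139.17 fy 1.95 f [ 2.5  1.5 -0.8] w 17.4 y in tool [-0.001 -1.    -0.002] toolaz -100.15 z [ 0.002 -0.003 -1.   ]
```

View pics/y2.png

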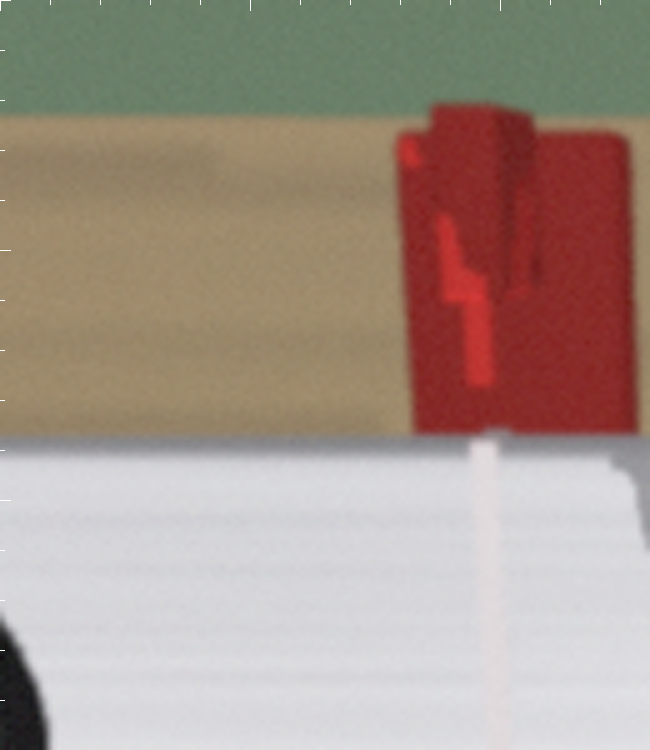

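View pics/y3.png

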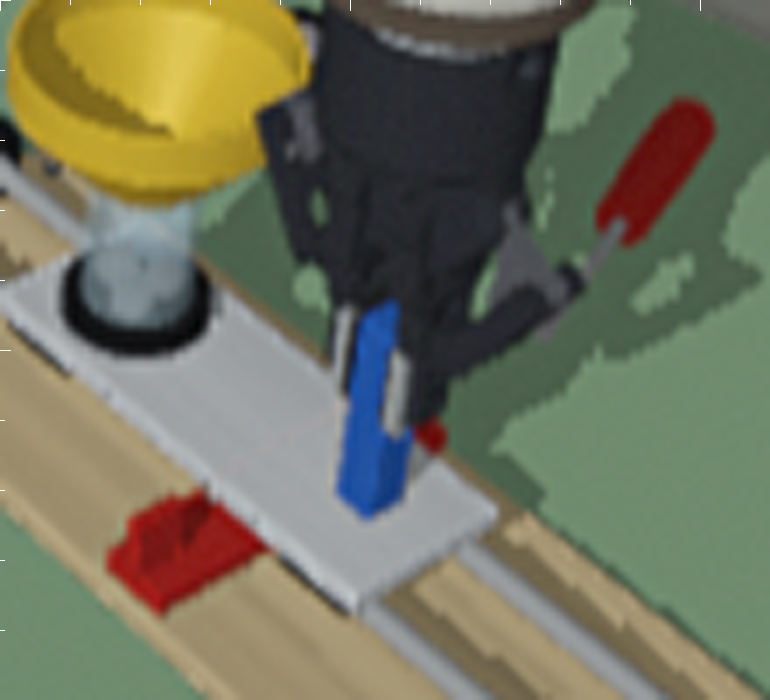

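Emit:
move_arm(deltas=[0,-0.6,0,0.003,0,0,1,0,0,0,0,0,0,1,0,0,0,0,0,0,1,0,0,0,0,0,0,1])

```text
clock: 24.2
position: [537.0, -236.7, 97.0]
tool_rot: [0.0, 0.996, -0.088, 0.001]
contact_force: [1.9, 1.5, -1.7]
grip_width: 17.4
```

```bash
python3 ca.py;  python3 - <<'E'
from h import *
C=cal("wrist");im=vision.camera("wrist");cv2.imwrite("pics/z1.png",im[:,:,::-1]);crop(im,120,80,130,150,5,"pics/z2.png")
cv2.imwrite("pics/z3.png",vision.camera("side")[:,:,::-1])
cv2.imwrite("pics/z4.png",vision.camera("scene")[:,:,::-1])
print(manip.get_obs()["dq"].round(4))
E
python3 ca.py
```

```text
clock 24.2 [ 536.99 -236.74   97.02] s= -138.9 fy 1.76 f [ 1.9  1.5 -1.7] w 17.4 y in tool [-0.001 -1.     0.   ] toolaz -100.15 z [ 0.003 -0.    -1.   ]
[-0.001   0.0001  0.0008  0.0004  0.0011  0.0012]
clock 24.35 [ 536.98 -236.7    97.01] s= -138.87 fy 0.38 f [ 2.1  0.  -1.9] w 17.6 y in tool [-0.001 -1.     0.   ] toolaz -100.15 z [ 0.003 -0.    -1.   ]
```

View pics/z2.png

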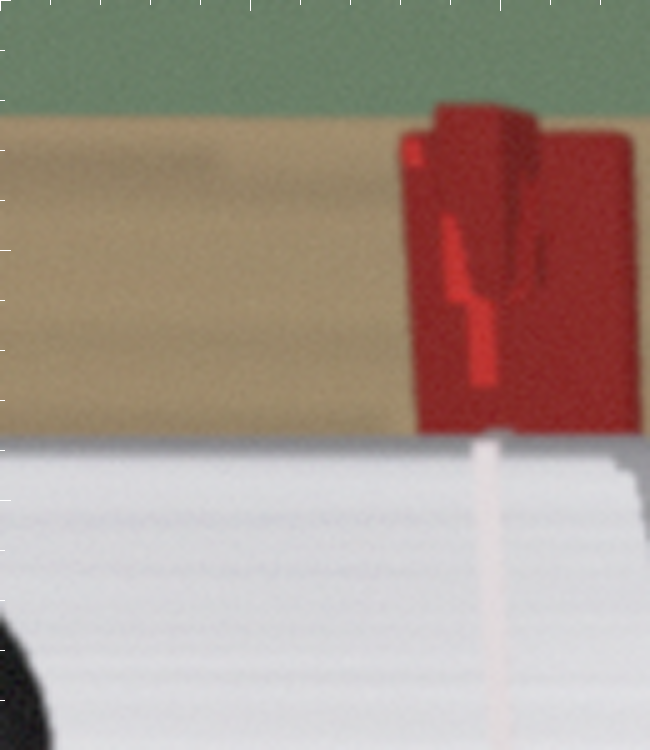

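View pics/z3.png

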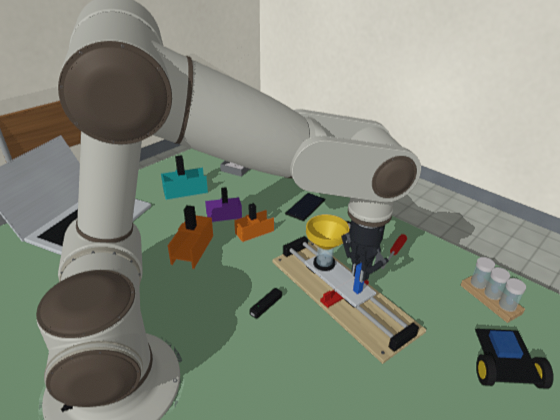

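View pics/z4.png

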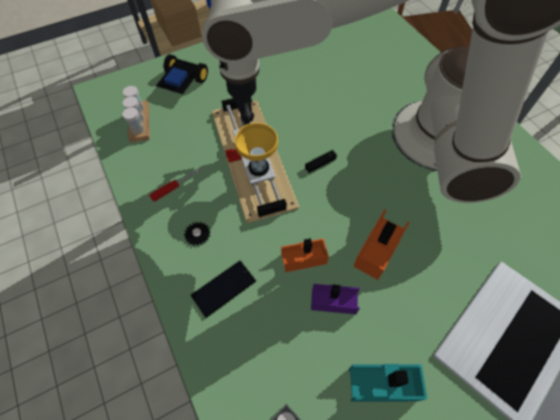

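The mark lines up with the pointers to within about 0.5 mm and the force along the rail is near zero. The scoop is standing and the bystanders haven't moved. I'll hold briefly, then hand in.

Emit:
move_arm(deltas=[0,0,0,0,0,0,1,0,0,0,0,0,0,1,0,0,0,0,0,0,1,0,0,0,0,0,0,1,0,0,0,0,0,0,1,0,0,0,0,0,0,1])

```text
clock: 24.95
position: [537.0, -236.7, 97.0]
tool_rot: [0.0, 0.996, -0.088, 0.001]
contact_force: [1.9, 0.2, -1.1]
grip_width: 16.9
```

```bash
python3 ca.py && python3 -c "
from workcell import manip
print(manip.close_job())"
```

```text
clock 24.95 [ 536.98 -236.73   97.03] s= -138.9 fy 0.55 f [ 1.9  0.2 -1.1] w 16.9 y in tool [-0.001 -1.     0.   ] toolaz -100.15 z [ 0.003 -0.    -1.   ]
the job is handed in; nothing more can be done
None
```

I poured all four balls through the funnel into the tube and stood the empty scoop upright where it came from. I then slid the carriage over the rib into the notch and handed the job in at about 25 s, still gripping the blue post. The hand-in gives no verdict.

**Last checks:**
- **Balls:** all four were seen in the tube before the final slide, and the scoop was empty.
- **Scoop:** it stands upright, released, and well clear of the station.
- **Carriage:** the white mark lies within about 0.5 mm of the visible red pointer; only that one was clearly in view. The carriage was at rest, with about 0.5 N left along the rail.
- **Grip:** the finger opening on the post was 16.9 mm. The squeezing force itself is not reported.
- **Bystanders:** the phone, power bank, cogwheel and screwdriver look unmoved in the final pictures, though I did not measure them.

**Disagreements:**
- **Camera positions:** hand-read points from the two fixed views differed by up to about 15 mm, and the wrist camera was 4–6 mm off from far away. I used closer views and combined both fixed views before each grasp.
- **Rib force:** it peaked at about 13 N, against the 5 N stated; the first contact seems to account for that.
- **Notch position:** the rib contact alone put the notch about 1 mm further on than the pointers and the settled force did. I went by the pointers and the force.

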